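Lock a T-head stud in the studio table's slotted rail

TASK

Take the T-head clamp stud (the one with the flat wing grip) out of the parking stand and drop its head into the wide entry at one end of the aluminium slotted rail. Slide it gently along the slot until its round collar meets the black stop block, then press it down against the spring, turn it a quarter turn and let it spring up into its notch so that it is locked there, and let go. Use no more than gentle hand force on the rail (well under 30 N), and leave the other things where they are.

Things in the scene. Friction and masses are not known exactly. Their poses are not given: they have to be found in the camera images.
- stud_grip (a point): Centre of the wing grip of the T-head stud, on its axis 60 mm above the foot. The black wing is 36 mm long (y), 12 mm thick (x), from 38 to 78 mm above the foot, z up; grip it across its thickness. The stud is rigid, 78 mm tall, about 120 g. At the start it hangs by its collar in one of the stand's three pockets, head down in the pocket: lift straight up 30 mm or more.
- stud_foot (a point): Centre of the underside of the stud's steel T-head, which is 24 mm long (y) x 10 mm (x) x 8 mm high. Above it a round shank 9 mm thick, then a round collar 26 mm across from 21.5 to 29.5 mm above the foot, then a 12 mm neck and the wing. Head and wing lie along the same direction, the stud's y; axes as stud_grip.
- stand: Grey parking stand, fixed, 50 mm (x) x 170 mm (y) x 24 mm high, with three alike pockets 55 mm apart along its y axis. Origin at the centre of its underside. One pocket holds the stud, the other two the round-knobbed spigots.
- rail: Aluminium rail fixed on the table, 50 mm wide (x), 306 mm long (y, with black end plates), 34 mm high; origin at the centre of its underside. A T-slot, open at the top, runs along its y axis on the centre line. Its mouth is 12 mm wide, and 15 mm in the entry at the +y end (rail y above 95 mm, tapering from 78 mm). The hollow below is 28 mm wide.
- rail_entry (a point): Point in the middle of the slot's wide entry, level with the rail's top (rail x 0, y +120, z 34 mm); axes as the rail's. The stud's axis should come down here, its head lying along the slot (stud y along rail y, either way round), until the foot rests on the sprung floor.
- rail_floor (a point): Middle of the slot's floor, rail (0, 0, 22 mm): a steel strip on springs under the whole slot. With the foot resting on it, the head is still between the lips, so it slides but cannot turn. The strip gives way straight down: 4 N at first, then 0.5 N per mm. With the foot at rail z 12.5 mm the stud's collar lands on the rail's top.
- rail_far (a point): Rail's -y end on its top face, rail (0, -150, 34 mm). Short of it a black stop block, 46 mm wide and 14 mm high, is clamped across the rail. Its place differs each time and is not measured: its face towards the entry is anywhere from rail y -43 to -103 mm. Slide the stud towards -y until you feel its collar touch that face; the stud's axis is then 13 mm from the face.
- rail_lip (a point): Underside of the 8 mm thick lips, rail (0, 0, 26 mm). Hidden keeper strips under them reach down to rail z 23 mm; only where the collar touches the stop do they have a notch for the turned head, 1.6 mm to spare each way. Press the foot to about rail z 13.5 mm (8 N), turn 90 degrees either way, let up: in the notch the foot rises to z 18 mm (locked), elsewhere only to 15 mm (not locked).
- spigot_a_mid (a point): A bystander in the stand: spigot with a round mushroom knob 26 mm across and a plain round pin, 62 mm tall; point on its axis 40 mm above its foot.
- spigot_b_mid (a point): A second spigot like the first.
- lens: Bystander: black camera lens standing upright, 70 mm across, 72 mm tall. Origin at its underside.
- tape: Bystander: cardboard tape ring lying flat, 90 mm across, 24 mm high. Origin at its underside.
- jar: Bystander: small amber jar, 52 mm across, 50 mm tall. Origin at its underside.
- carton: Bystander: small cardboard box, 80 x 70 x 60 mm. Origin at its underside.
- cardcase: Bystander: flat grey memory-card case, 60 x 80 x 12 mm. Origin at its underside.
- driver: Bystander: screwdriver lying flat, 170 mm long. Origin at its underside.
Things that resemble listed ones, but are neither listed nor needed, are in the scene too. What is shaped like the part that bears stud_grip but pink is not meant.

How it is judged:
On the way, in this order (a step that is already met when the one before it is completed fails the run):
1. the stud's head is down in the slot at the wide entry, lying along the slot (x of stud_foot in the frame of rail between -0.003 and 0.003 m and angle between stud_foot's own z axis and vertical below 0.12 rad and z of stud_foot in the frame of rail between 0.01 and 0.0245 m and angle between the y axis of stud_foot and the y axis of rail, either way round below 0.2 rad and y of stud_foot in the frame of rail above 0.09 m), for 0.1 s.
2. the stud has been slid along inside the slot, head along the slot, well past the entry (x of stud_foot in the frame of rail between -0.003 and 0.003 m and angle between stud_foot's own z axis and vertical below 0.12 rad and z of stud_foot in the frame of rail between 0.01 and 0.0245 m and angle between the y axis of stud_foot and the y axis of rail, either way round below 0.2 rad and y of stud_foot in the frame of rail below 0 m), for 0.1 s.
At the end, for the whole second after the job is handed in: The stud stands upright (within 0.12 rad) on the slot's centre line (within 3 mm) at the stop, its head across the slot (within 0.25 rad) and sprung up into the notch: its underside at rail z 16.6 to 20 mm; at rest and released (x of stud_foot in the frame of rail between -0.003 and 0.003 m and angle between stud_foot's own z axis and vertical below 0.12 rad and y of stud_foot in the frame of rail between -0.1 and -0.02 m and z of stud_foot in the frame of rail between 0.0166 and 0.02 m and angle between the y axis of stud_foot and the x axis of rail, either way round below 0.25 rad and linear speed of stud below 0.02 m/s); the robot touches nothing.
It fails at once if the stud is pressed on the rail or its stop with more than 30 N (contact force between stud and rail above 30 N).
It fails at once if the robot itself presses on the rail or its stop with more than 30 N (contact force between any of the fingers, the arm and rail above 30 N).
It fails at once if a bystander is moved by more than 30 mm (distance of any of spigot_a_mid, spigot_b_mid, lens, tape, jar, carton, cardcase, driver from where it was at the start of the episode above 0.03 m).
It also fails if it takes over 58 s, if anything falls off the work surface, if the arm or the gripper's body presses on something with over 40 N, if the wrist force passes 120 N, or if a joint passes its speed limit or range.

ROBOT

A 6-joint arm with a two-finger parallel gripper is mounted at the origin on the work surface. World frame = base frame: x ahead of the robot, y to its left, z up, the work surface at z = 0. Lengths are in m, angles in rad, forces in N, time in s.
With the tool pointing down it reaches from about 0.375 to 0.975 m from the base axis. Payload 3.8 kg.
Tool frame: the origin (TCP) lies at the very end of the fingers, on their centre line; the grasp point (between the pads) lies 19 mm behind it (bot.grip_point_offset is the distance from the TCP to the grasp point, in m); z points along the fingers, x is the direction in which the jaws open and shut, and the axes are right-handed (so a half turn about z gives the same grasp; the last joint's range is limited). The gripper opens to 85 mm and grips with 20 to 120 N. Pads are 22 mm wide; open, the fingers measure 114 mm over their backs; the gripper's body (76 mm by 85 mm) begins 54 mm behind the grasp point. The pads swing forward as they close: fully open they stand 13 mm farther back than shut.
Start: joints at [1.297, 0.264, 1.604, -0, 1.274, -0.037], TCP at [0.158, 0.656, 0.231] pointing down, gripper open.
Joint ranges: [-2.63, 2.63], [-0.94, 2.18], [0.31, 2.57], [-1.31, 4.45], [0, 2.66], [-2.55, 2.55]. Speed limits (rad/s): [2.57, 2.57, 3.14, 3.14, 3.14, 3.14].

INTERFACE

Orientations are given as a rotation vector (axis times angle).
In Python, from workcell import bot, read_camera gives the robot as it stands.
- The arm moves only by the tool arm_command, never from a script. Its argument "rows" is a list of rows, each an object with "delta_rot": the turn, a rotation vector about the tool's x, y, z in rad, a list of three; "xyz": the shift along the tool's x, y, z in m, a list of three; "gripper": the finger opening in m, from 0 to 0.0854. A call has 1 to 12 rows; each row shifts and turns the commanded pose from where the row before left it, along the tool's axes as they then stand; what a row does not reach is not made up. A row lasts 1/10 s, in which the tool goes at most 50 mm and 8.59 degrees, less where a joint would pass 70% of its speed; a pose out of reach is approached as far as the arm can. A call is refused whole if a number of a shift passes 0.05 or a number of a turn 0.15, either way. A call with a gripper value outside its range is refused whole. The fingers move at their own pace and stop on an object; "force" is the grip in N (left out, the last holds). Time passes only in rows, so rows that do not move let the fingers close. It gives the time, the measured TCP pose, the force and the opening at its end, in the units of the state.
- bot.read_state(): the state, without advancing time (a new reading comes with each control period).
- read_camera(name): name is "side" or "top" or "wrist"; returns a dict with "pixels" (400x640x3 uint8, red, green, blue), "range_z" (400x640 float32, m along the optical axis (not along the pixel's ray), 0 where there is no reading), "intrinsics" (3x3 intrinsics, pixels), "camera_from_world" (4x4, takes a point from world to camera coordinates). Camera axes: x right, y up, looking along -z (the intrinsics and any distortion apply to the point x, -y, -z); pixel columns grow to the right and rows downward; lengths in m; the calibration is good to about 2 mm. A picture is of the moment at which its call begins.
- bot.finish_job(): hands the job in, once; it reports no verdict.
The state is a dict: "time": time; "q": joint angles; "joint_vel": joint speeds; "joint_torque": joint torques, N m; "tool_pos": TCP position; "tcp_rot": TCP orientation; "wrist_force": force on the tool from outside, world axes, zero at the start; "torque": the same for the moment, N m; "width": opening from 0.0 (shut) to 1.0 (fully open).
Only numpy, scipy, OpenCV 4.12 (cv2) and the standard library are available. Lean on these libraries where they do the work, as an engineer would, in place of code of your own. Each camera call takes 0.05 s, during which the arm holds its last target.

## Working session

There is one attempt and no reset: what is moved stays moved. The work goes in short steps, Python scripts to look and compute and a tool call to move; the robot and the scene stay as the last step left them, time stands still between calls to the robot, and variables do not carry over. Pictures are saved under pics/ and viewed, and the job is handed in when it is done.

Besides the shell and the picture viewer there is one more tool, called after ">>>" as name(argument=value, ...) on one line, values as JSON. arm_command: Moves the arm, as the interface text tells. Its arguments: {"type":"object","properties":{"rows":{"type":"array","items":{"type":"object","properties":{"delta_rot":{"type":"array","items":{"type":"number"}},"xyz":{"type":"array","items":{"type":"number"}},"gripper":{"type":"number"}}}},"force":{"type":"number"}},"required":["rows"]}

```bash
mkdir -p pics; ls; python3 - <<'E'
from workcell import bot, read_camera
import cv2
print(bot.read_state())
for n in ["top","side","wrist"]:
    r=read_camera(n); cv2.imwrite(f"pics/{n}0.png",r["pixels"][:,:,::-1]); print(n,r["intrinsics"],r["camera_from_world"])
E
```

```text
pics
{'time': 0.0, 'q': array([ 1.29708372e+00,  2.64760013e-01,  1.60535718e+00,  2.58786859e-05,
        1.27370237e+00, -3.69104087e-02]), 'joint_vel': array([-9.17130742e-04, -1.85659942e-04, -3.58172360e-04,  1.98735003e-03,
       -1.22262147e-03, -3.36422613e-05]), 'joint_torque': array([ 1.59722447e-03, -5.15083909e+01, -3.67325377e+01,  2.47927699e-05,
        1.25134288e-02, -1.13313231e-06]), 'tool_pos': array([0.15815653, 0.65546634, 0.22996649]), 'tcp_rot': array([ 2.46728682,  1.94267212, -0.00284804]), 'wrist_force': array([-0.46193053, -0.44789131,  0.46361125]), 'torque': array([-0.01153456, -0.0323231 ,  0.01994314]), 'width': 0.999115458256501}
top [[387.13513111   0.         322.77300087]
 [  0.         387.13513111 201.91679512]
 [  0.           0.           1.        ]] [[ 0.02811877 -0.99958755 -0.00583645 -0.02377975]
 [ 0.99301395  0.02726353  0.11480412 -0.54952415]
 [-0.11459765 -0.00902383  0.993371   -0.97120018]
 [ 0.          0.          0.          1.        ]]
side [[366.50286123   0.         314.0884967 ]
 [  0.         366.50286123 203.39927686]
 [  0.           0.           1.        ]] [[-0.85289678 -0.52181994  0.01646337  0.48677694]
 [ 0.40225695 -0.63671981  0.65785807 -0.28120027]
 [-0.3328009   0.56770753  0.75296197 -0.70213928]
 [ 0.          0.          0.          1.        ]]
wrist [[329.17153873   0.         316.15310251]
 [  0.         329.17153873 201.50088383]
 [  0.           0.           1.        ]] [[ 0.23523405  0.97193644 -0.00212268 -0.67321339]
 [-0.92779697  0.22389938 -0.29843233  0.03916064]
 [-0.28958199  0.07217086  0.95442844 -0.37980601]
 [ 0.          0.          0.          1.        ]]
```

View pics/top0.png

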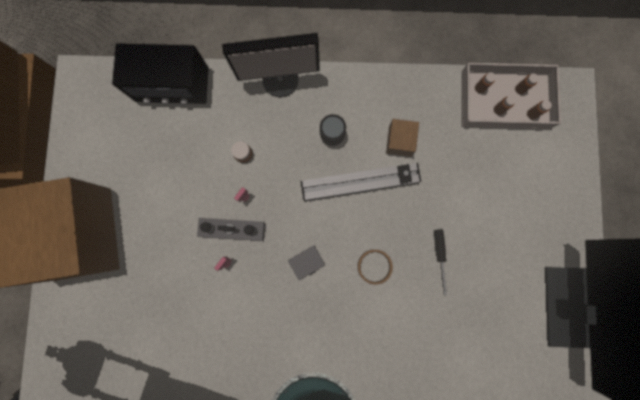

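View pics/side0.png

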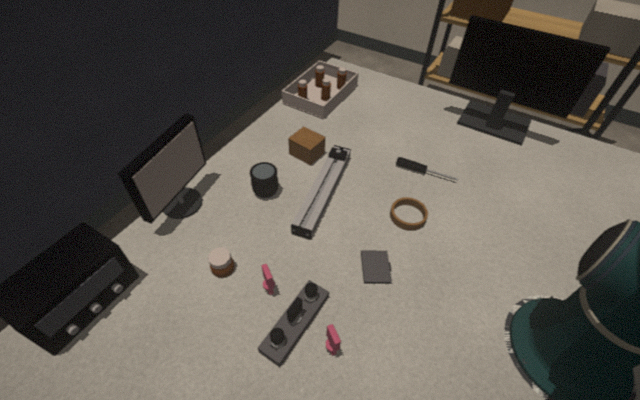

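View pics/wrist0.png

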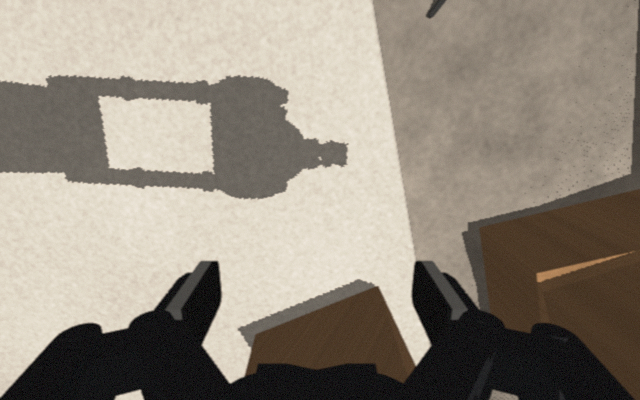

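```bash
cat > h.py <<'E'
import numpy as np, cv2
from workcell import bot, read_camera
def ray(r,u,v):
    K=r["intrinsics"];T=r["camera_from_world"];R=T[:3,:3];t=T[:3,3]
    d=np.array([(u-K[0,2])/K[0,0],-(v-K[1,2])/K[1,1],-1.])
    return -R.T@t, R.T@d
def onz(r,u,v,z):
    o,d=ray(r,u,v); return o+d*(z-o[2])/d[2]
def proj(r,p):
    K=r["intrinsics"];T=r["camera_from_world"];c=T[:3,:3]@np.array(p)+T[:3,3]
    return np.array([K[0,2]+K[0,0]*c[0]/-c[2],K[1,2]-K[1,1]*c[1]/-c[2]])
def cloud(r):
    K=r["intrinsics"];T=r["camera_from_world"];Z=r["range_z"]
    v,u=np.mgrid[:400,:640]
    c=np.stack([(u-K[0,2])/K[0,0]*Z,-(v-K[1,2])/K[1,1]*Z,-Z],-1)
    return (c-T[:3,3])@T[:3,:3]
def crop(r,x0,y0,x1,y1,s,name):
    cv2.imwrite(name,cv2.resize(np.ascontiguousarray(r["pixels"][y0:y1,x0:x1,::-1]),None,fx=s,fy=s,interpolation=cv2.INTER_CUBIC))
E
python3 - <<'E'
from h import *
r=read_camera("top"); s=read_camera("side")
crop(r,190,150,430,280,3.3,"pics/tc.png")
crop(s,240,250,360,370,5,"pics/sc.png")
crop(s,280,130,370,250,5,"pics/sr.png")
P=cloud(r)
for u,v in [(228,229),(207,227),(250,230),(232,229),(303,190),(350,183),(404,175),(280,230),(205,222),(260,236)]: print(u,v,P[v,u].round(4))
E
```

```text
228 229 [0.4713 0.2212 0.0797]
207 227 [0.4756 0.2788 0.0607]
250 230 [0.471  0.1702 0.0642]
232 229 [0.4718 0.2127 0.0743]
303 190 [0.5798 0.0438 0.0313]
350 183 [ 0.6027 -0.0784  0.0245]
404 175 [ 0.6232 -0.2149  0.0483]
280 230 [ 0.4756  0.1032 -0.001 ]
205 222 [0.4881 0.2859 0.0566]
260 236 [0.4577 0.1512 0.0251]
```

View pics/tc.png

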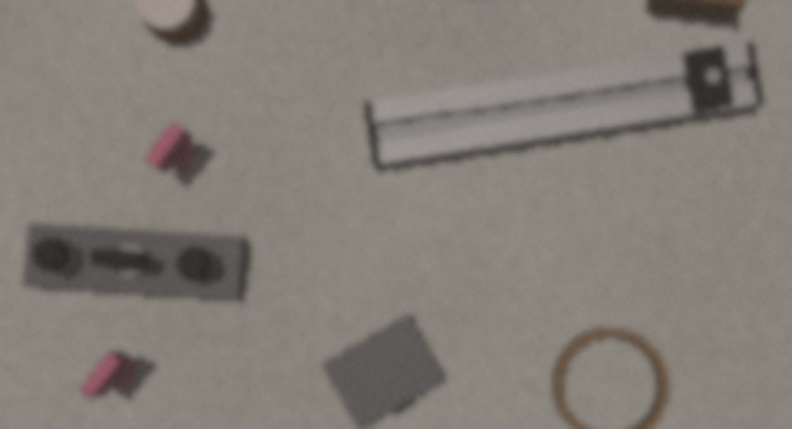

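View pics/sc.png

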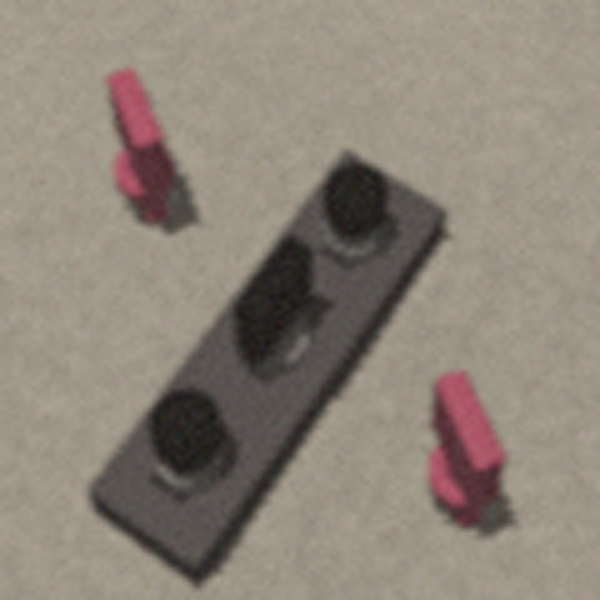

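View pics/sr.png

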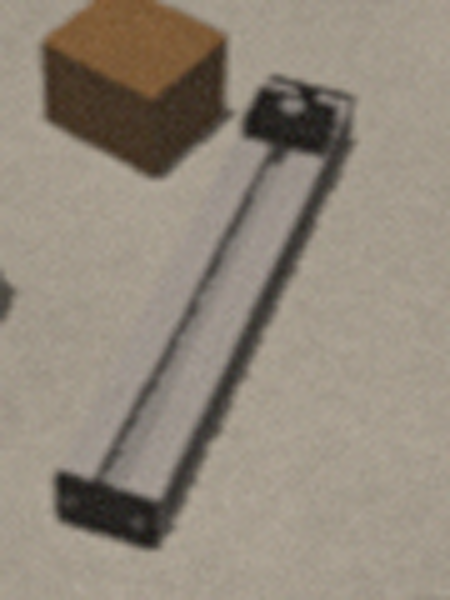

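```bash
python3 - <<'E'
from h import *
r=read_camera("top"); P=cloud(r)
print(bot.read_state()['time'])
def rect(m,name):
    pts=P[m][:,:2].astype(np.float32)
    (c,sz,a)=cv2.minAreaRect(pts); box=cv2.boxPoints((c,sz,a))
    e=[box[1]-box[0],box[2]-box[1]]; e=max(e,key=np.linalg.norm)
    print(name,np.round(c,4),np.round(sz,4),"long dir deg",round(np.degrees(np.arctan2(e[1],e[0])),2),len(pts), "mean z",P[m][:,2].mean().round(4))
v,u=np.mgrid[:400,:640]; Z=P[...,2]
reg=(u>190)&(u<270)&(v>210)&(v<246)
rect(reg&(Z>.018)&(Z<.03),"stand top")
rect(reg&(Z>.072),"wing top"); print(P[reg&(Z>.072)][:,:2].mean(0))
reg=(u>295)&(u<425)&(v>160)&(v<205)
rect(reg&(Z>.028)&(Z<.04),"rail top"); rect(reg&(Z>.042),"stop"); print(np.sort(P[reg][:,2])[-10:])
for n,(a,b,c,d) in dict(p1=(232,185,250,203),p2=(212,255,232,272),lens=(315,110,350,150),carton=(385,115,425,160),tape=(350,240,400,290),card=(285,240,330,285)).items():
    m=(u>a)&(u<c)&(v>b)&(v<d)&(Z>.008); print(n,P[m].min(0).round(3),P[m].max(0).round(3))
E
```

```text
0.3
stand top [0.4755 0.2317] [0.1715 0.0501] long dir deg 87.99 927 mean z 0.0241
wing top [0.4594 0.1151] [0.2695 0.0131] long dir deg 82.39 88 mean z 0.2096
[0.46961833 0.19675201]
rail top [ 0.609  -0.1039] [0.0511 0.3116] long dir deg -79.37 1642 mean z 0.0344
stop [ 0.5339 -0.1345] [0.0521 0.3017] long dir deg -39.98 235 mean z 0.128
[1.02771095 1.02771095 1.02771095 1.02771095 1.02771095 1.02771095
 1.02771095 1.02771095 1.02771095 1.02771095]
p1 [0.544 0.185 0.023] [0.577 0.212 0.082]
p2 [ 0.373 -0.018  0.008] [0.435 0.251 1.028]
lens [ 0.435 -0.062  0.015] [0.772 0.007 1.028]
carton [ 0.435 -0.248  0.008] [ 0.77  -0.018  1.028]
tape [ 0.346 -0.191  0.008] [ 0.435 -0.018  1.028]
card [ 0.35  -0.018  0.008] [0.438 0.081 1.028]
```

>>> arm_command(rows=[{"delta_rot": [0,0,0.137],"xyz": [0,0,0],"gripper": 0.05},{"delta_rot": [0,0,0.137],"xyz": [0,0,0],"gripper": 0.05},{"delta_rot": [0,0,0.137],"xyz": [0,0,0],"gripper": 0.05},{"delta_rot": [0,0,0.137],"xyz": [0,0,0],"gripper": 0.05},{"delta_rot": [0,0,0.137],"xyz": [0,0,0],"gripper": 0.05},{"delta_rot": [0,0,0.137],"xyz": [0,0,0],"gripper": 0.05},{"delta_rot": [0,0,0.137],"xyz": [0,0,0],"gripper": 0.05},{"delta_rot": [0,0,0.137],"xyz": [0,0,0],"gripper": 0.05},{"delta_rot": [0,0,0.137],"xyz": [0,0,0],"gripper": 0.05},{"delta_rot": [0,0,0.137],"xyz": [0,0,0],"gripper": 0.05}])

```text
time: 1.3
tool_pos: [0.1583, 0.6561, 0.2312]
tcp_rot: [3.141, -0.065, -0.0]
wrist_force: [-0.2, 0.4, 0.1]
width: 0.589
```

```bash
cat >> h.py <<'E'
from scipy.spatial.transform import Rotation as Ro
def st():
    s=bot.read_state(); R=Ro.from_rotvec(s['tcp_rot']).as_matrix()
    print("t",round(s['time'],2),"tcp",s['tool_pos'].round(4),"xang",round(np.degrees(np.arctan2(R[1,0],R[0,0])),2),"tilt z",R[:,2].round(3),"F",s['wrist_force'].round(1),"T",s['torque'].round(2),"w",round(s['width'],3),"q6",round(s['q'][5],2))
    return s,R
def to(p):
    s,R=st(); print("tool-axis shift",(R.T@(np.array(p)-s['tool_pos'])).round(4))
E
python3 - <<'E'
from h import *
to([0.4755,0.2317,0.23])
r=read_camera("top"); P=cloud(r);Z=P[...,2]
v,u=np.mgrid[:400,:640]
m=(u>216)&(u<242)&(v>215)&(v<246)&(Z>.07)&(Z<.09)
pts=P[m][:,:2].astype(np.float32); print(cv2.minAreaRect(pts), pts.mean(0), len(pts))
E
```

```text
t 1.3 tcp [0.1583 0.6561 0.2312] xang -2.39 tilt z [-0. -0. -1.] F [-0.2  0.4  0.1] T [ 0.03 -0.    0.02] w 0.589 q6 1.34
tool-axis shift [0.3346 0.4108 0.0012]
((0.47533828020095825, 0.23128479719161987), (0.03594531491398811, 0.011806290596723557), 86.85834503173828) [0.47512203 0.23022941] 79
```

>>> arm_command(rows=[{"xyz": [0.0279,0.0342,0]},{"xyz": [0.0279,0.0342,0]},{"xyz": [0.0279,0.0342,0]},{"xyz": [0.0279,0.0342,0]},{"xyz": [0.0279,0.0342,0]},{"xyz": [0.0279,0.0342,0]},{"xyz": [0.0279,0.0342,0]},{"xyz": [0.0279,0.0342,0]},{"xyz": [0.0279,0.0342,0]},{"xyz": [0.0279,0.0342,0]},{"xyz": [0.0279,0.0342,0]},{"xyz": [0.0279,0.0342,0]}])

```text
invalid input
```

```bash
python3 - <<'E'
from h import *
to([0.4755,0.2317,0.23])
r=read_camera("wrist"); crop(r,0,0,640,400,1.2,"pics/w1.png"); np.save("w1.npy",r["range_z"])
P=cloud(r);Z=P[...,2]
v,u=np.mgrid[:400,:640]
o=-r["camera_from_world"][:3,:3].T@r["camera_from_world"][:3,3]; print("cam",o)
print(proj(r,[.4753,.2315,.08]))
m=(Z>.07)&(Z<.085)&(np.hypot(P[...,0]-.475,P[...,1]-.2315)<.03)
pts=P[m][:,:2].astype(np.float32); print(len(pts)); 
if len(pts): print(cv2.minAreaRect(pts))
E
```

```text
t 1.35 tcp [0.1583 0.6561 0.2312] xang -2.67 tilt z [-0. -0. -1.] F [-0.2 -0.3  0.3] T [0.04 0.01 0.03] w 0.583 q6 1.34
tool-axis shift [0.3366 0.4092 0.0012]
cam [0.1627759 0.7317877 0.3738403]
[576.30982129 491.60893429]
0
```

View pics/w1.png

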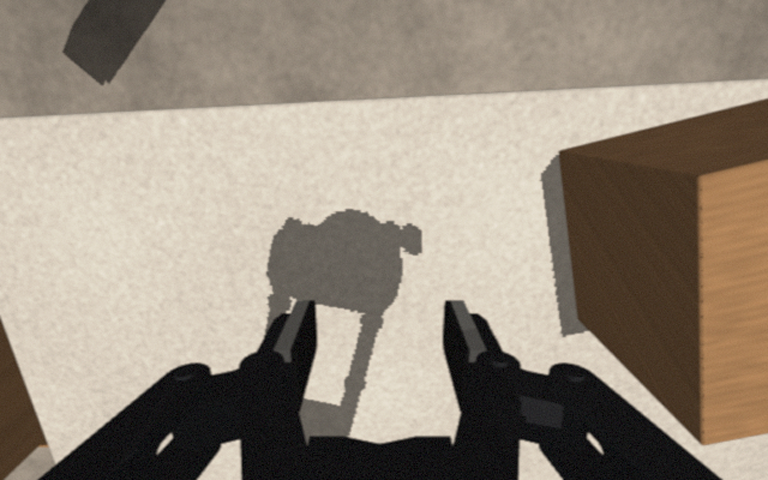

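>>> arm_command(rows=[{"delta_rot": [0,0,0],"gripper": 0.05,"xyz": [0.0279,0.0342,0]},{"delta_rot": [0,0,0],"gripper": 0.05,"xyz": [0.0279,0.0342,0]},{"delta_rot": [0,0,0],"gripper": 0.05,"xyz": [0.0279,0.0342,0]},{"delta_rot": [0,0,0],"gripper": 0.05,"xyz": [0.0279,0.0342,0]},{"delta_rot": [0,0,0],"gripper": 0.05,"xyz": [0.0279,0.0342,0]},{"delta_rot": [0,0,0],"gripper": 0.05,"xyz": [0.0279,0.0342,0]},{"delta_rot": [0,0,0],"gripper": 0.05,"xyz": [0.0279,0.0342,0]},{"delta_rot": [0,0,0],"gripper": 0.05,"xyz": [0.0279,0.0342,0]},{"delta_rot": [0,0,0],"gripper": 0.05,"xyz": [0.0279,0.0342,0]},{"delta_rot": [0,0,0],"gripper": 0.05,"xyz": [0.0279,0.0342,0]},{"delta_rot": [0,0,0],"gripper": 0.05,"xyz": [0.0279,0.0342,0]}])

```text
time: 2.5
tool_pos: [0.4524, 0.2676, 0.2316]
tcp_rot: [-3.141, 0.05, -0.001]
wrist_force: [-0.0, 0.7, 0.4]
width: 0.586
```

```bash
python3 - <<'E'
from h import *
r=read_camera("wrist"); crop(r,0,0,640,400,1.2,"pics/w2.png")
to([0.4755,0.2317,0.23])
P=cloud(r);Z=P[...,2]
print(proj(r,[.4753,.2315,.08]))
m=(Z>.07)&(Z<.085)&(np.hypot(P[...,0]-.475,P[...,1]-.2315)<.03)
pts=P[m][:,:2].astype(np.float32); print(len(pts)); 
if len(pts): print(cv2.minAreaRect(pts))
E
```

```text
t 2.55 tcp [0.4561 0.2626 0.2316] xang -2.01 tilt z [ 0.004 -0.004 -1.   ] F [ 3.1 -2.7  1.2] T [-0.09 -0.17  0.01] w 0.58 q6 0.52
tool-axis shift [0.0204 0.0302 0.0018]
[340.71763334 220.39179047]
477
((0.4741852283477783, 0.23042652010917664), (0.03531645983457565, 0.012036949396133423), 87.38983154296875)
```

View pics/w2.png

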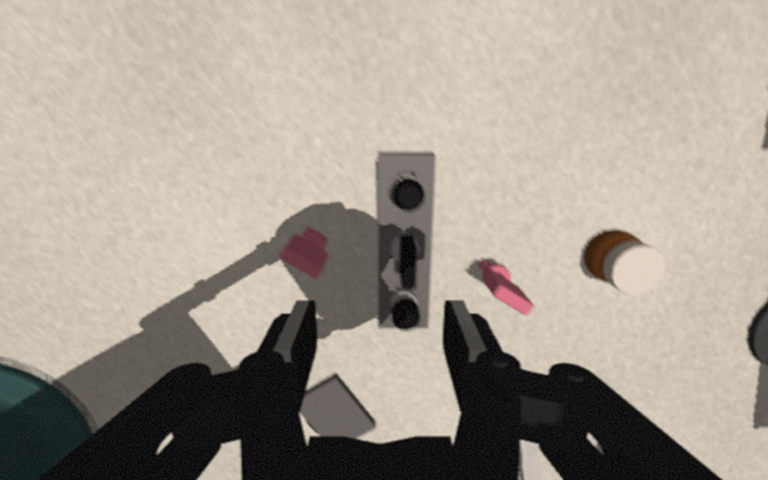

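The wrist picture shows the black wing at (340,215 raw) in the stand's middle pocket, round knobs at (340,160) and (338,262), pink decoys at (253,210) and (422,238); the black one is meant.

>>> arm_command(rows=[{"delta_rot": [0,0,0],"gripper": 0.05,"xyz": [0.01,0.015,0.03]},{"delta_rot": [0,0,0],"gripper": 0.05,"xyz": [0.01,0.015,0.03]},{"delta_rot": [0,0,0],"gripper": 0.05,"xyz": [0,0,0.03]},{"delta_rot": [0,0,0],"gripper": 0.05,"xyz": [0,0,0]},{"delta_rot": [0,0,0],"gripper": 0.05,"xyz": [0,0,0]},{"delta_rot": [0,0,0],"gripper": 0.05,"xyz": [0,0,0]}])

```text
time: 3.15
tool_pos: [0.4715, 0.2395, 0.1433]
tcp_rot: [-3.14, 0.054, -0.004]
wrist_force: [0.3, -0.7, 0.5]
width: 0.587
```

```bash
python3 - <<'E'
from h import *
r=read_camera("wrist"); crop(r,0,0,640,400,1.2,"pics/w3.png")
P=cloud(r);Z=P[...,2]
m=(Z>.07)&(Z<.085)&(np.hypot(P[...,0]-.475,P[...,1]-.2315)<.03)
pts=P[m][:,:2].astype(np.float32); print(len(pts)); c=cv2.minAreaRect(pts); print(c)
m2=(Z>.018)&(Z<.03)&(np.hypot(P[...,0]-.475,P[...,1]-.2315)<.1)
print(cv2.minAreaRect(P[m2][:,:2].astype(np.float32)),P[m2][:,2].mean())
to([c[0][0],c[0][1],0.0465])
E
```

```text
939
((0.47440820932388306, 0.23013949394226074), (0.03581962734460831, 0.011801140382885933), 87.89122009277344)
((0.47407087683677673, 0.2300620973110199), (0.14025191962718964, 0.1630869358778), 34.99833679199219) 0.024325901309413932
t 3.2 tcp [0.4717 0.2396 0.1436] xang -1.98 tilt z [ 0.003  0.002 -1.   ] F [-1.2  0.3  0.7] T [-0.01 -0.03 -0.01] w 0.585 q6 0.46
tool-axis shift [0.0027 0.0095 0.0971]
```

View pics/w3.png

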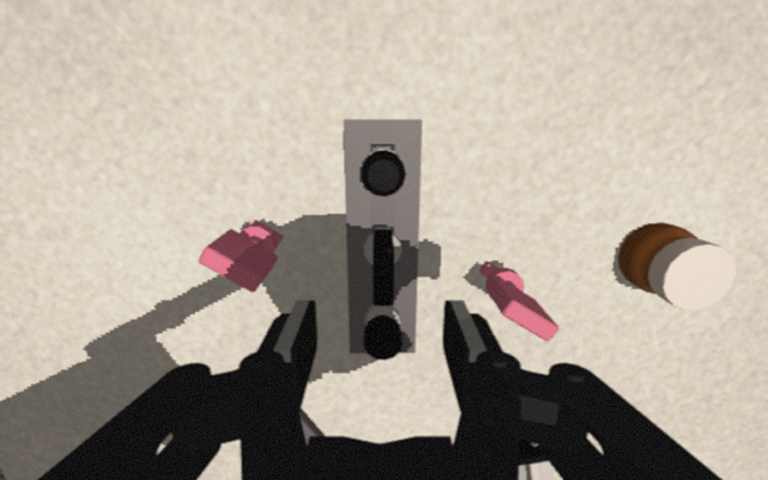

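>>> arm_command(rows=[{"delta_rot": [0,0,0],"gripper": 0.05,"xyz": [0.003,0.009,0]},{"delta_rot": [0,0,0],"gripper": 0.05,"xyz": [0,0,0.02]},{"delta_rot": [0,0,0],"gripper": 0.05,"xyz": [0,0,0.03]},{"delta_rot": [0,0,0],"gripper": 0.05,"xyz": [0,0,0.03]},{"delta_rot": [0,0,0],"gripper": 0.05,"xyz": [0,0,0.016]},{"delta_rot": [0,0,0],"gripper": 0.05,"xyz": [0,0,0]},{"delta_rot": [0,0,0],"gripper": 0.05,"xyz": [0,0,0]}])

```text
time: 3.9
tool_pos: [0.4738, 0.2294, 0.0462]
tcp_rot: [-3.141, 0.056, -0.002]
wrist_force: [0.7, -0.0, 0.7]
width: 0.587
```

```bash
python3 - <<'E'
from h import *
to([0.4746,0.2306,0.0465])
r=read_camera("wrist"); crop(r,0,0,640,400,1.2,"pics/w4.png")
E
```

```text
t 3.9 tcp [0.4738 0.2294 0.0462] xang -2.04 tilt z [ 0.001  0.    -1.   ] F [ 0.7 -0.   0.7] T [ 0.04 -0.01  0.07] w 0.587 q6 0.44
tool-axis shift [ 0.0008 -0.0012 -0.0003]
```

View pics/w4.png

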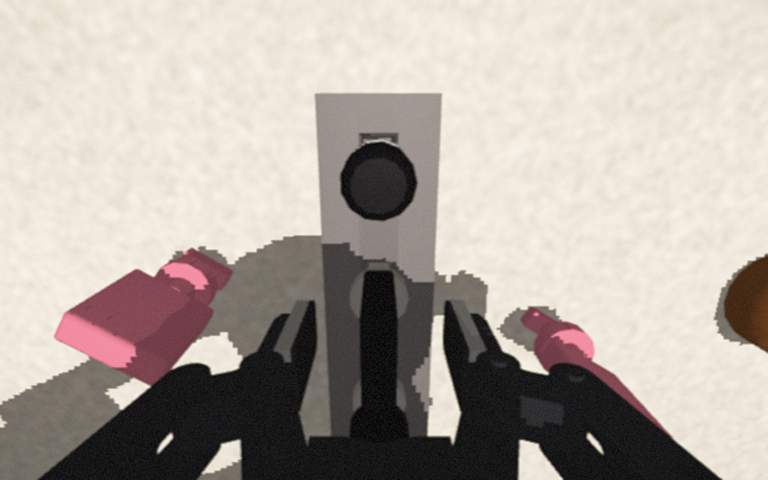

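>>> arm_command(force=60, rows=[{"delta_rot": [0,0,0],"gripper": 0.05,"xyz": [0,-0.001,0]},{"delta_rot": [0,0,0],"gripper": 0.004,"xyz": [0,0,0]},{"delta_rot": [0,0,0],"gripper": 0.004,"xyz": [0,0,0]},{"delta_rot": [0,0,0],"gripper": 0.004,"xyz": [0,0,0]},{"delta_rot": [0,0,0],"gripper": 0.004,"xyz": [0,0,0]},{"delta_rot": [0,0,0],"gripper": 0.004,"xyz": [0,0,0]},{"delta_rot": [0,0,0],"gripper": 0.004,"xyz": [0,0,0]},{"delta_rot": [0,0,0],"gripper": 0.004,"xyz": [0,0,0]}])

```text
time: 4.75
tool_pos: [0.4736, 0.2306, 0.046]
tcp_rot: [-3.141, 0.057, -0.001]
wrist_force: [-1.5, -0.7, 5.0]
width: 0.138
```

```bash
python3 - <<'E'
from h import *
st()
E
```

```text
t 4.75 tcp [0.4736 0.2306 0.046 ] xang -2.06 tilt z [ 0.001  0.    -1.   ] F [-1.5 -0.7  5. ] T [-0.06  0.22 -0.08] w 0.138 q6 0.44
```

>>> arm_command(rows=[{"delta_rot": [0,0,0],"gripper": 0.004,"xyz": [0,0,-0.01]},{"delta_rot": [0,0,0],"gripper": 0.004,"xyz": [0,0,-0.03]},{"delta_rot": [0,0,0],"gripper": 0.004,"xyz": [0,0,-0.04]},{"delta_rot": [0,0,-0.11],"gripper": 0.004,"xyz": [0,0,0]},{"delta_rot": [0,0,-0.11],"gripper": 0.004,"xyz": [0,0,0]},{"delta_rot": [0,0,0],"gripper": 0.004,"xyz": [0,0,0]}])

```text
time: 5.35
tool_pos: [0.473, 0.2303, 0.1257]
tcp_rot: [-3.128, -0.289, -0.001]
wrist_force: [-0.8, 1.0, -1.2]
width: 0.128
```

>>> arm_command(rows=[{"delta_rot": [0,0,0],"gripper": 0.004,"xyz": [0.006,0.024,0]},{"delta_rot": [0,0,0],"gripper": 0.004,"xyz": [0.01,0.04,0]},{"delta_rot": [0,0,0],"gripper": 0.004,"xyz": [0.01,0.04,0]},{"delta_rot": [0,0,0],"gripper": 0.004,"xyz": [0.01,0.04,0]},{"delta_rot": [0,0,0],"gripper": 0.004,"xyz": [0.01,0.04,0]},{"delta_rot": [0,0,0],"gripper": 0.004,"xyz": [0.01,0.04,0]},{"delta_rot": [0,0,0],"gripper": 0.004,"xyz": [0.01,0.04,0]},{"delta_rot": [0,0,0],"gripper": 0.004,"xyz": [0.006,0.03,0]},{"delta_rot": [0,0,0],"gripper": 0.004,"xyz": [0,0,0]},{"delta_rot": [0,0,0],"gripper": 0.004,"xyz": [0,0,0]},{"delta_rot": [0,0,0],"gripper": 0.004,"xyz": [0,0,0]}])

```text
time: 6.45
tool_pos: [0.5968, -0.0447, 0.1246]
tcp_rot: [-3.128, -0.287, 0.002]
wrist_force: [-0.1, 0.2, -0.9]
width: 0.136
```

```bash
python3 - <<'E'
from h import *
st()
r=read_camera("wrist"); crop(r,0,0,640,400,1.2,"pics/w5.png")
import pickle; pickle.dump({k:r[k] for k in("pixels","range_z","intrinsics","camera_from_world")},open("w5.pkl","wb"))
P=cloud(r);Z=P[...,2]
e=np.array([np.cos(np.radians(100.6)),np.sin(np.radians(100.6))]); c=np.array([.609,-.104])
D=P[...,:2]-c; Y=D@e; X=D@np.array([e[1],-e[0]])
m=(Z>.030)&(Z<.04)&(abs(X)<.035)&(abs(Y)<.17)
print(cv2.minAreaRect(P[m][:,:2].astype(np.float32)),P[m][:,2].mean())
s=read_camera("side"); crop(s,240,130,400,300,4,"pics/s5.png")
E
```

```text
t 6.45 tcp [ 0.5968 -0.0447  0.1246] xang 10.49 tilt z [-0.002  0.001 -1.   ] F [-0.1  0.2 -0.9] T [ 0.02 -0.03 -0.05] w 0.136 q6 -0.3
((0.6020585894584656, -0.07312744855880737), (0.05015597864985466, 0.24516421556472778), 10.591200828552246) 0.03405051437112446
```

View pics/w5.png

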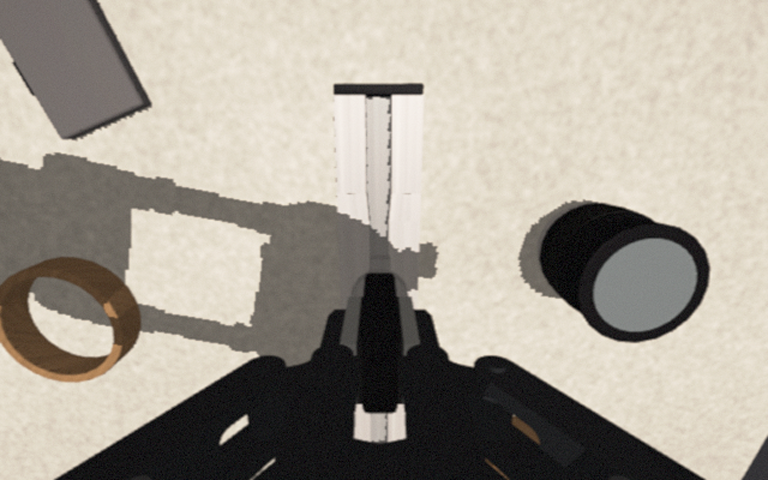

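View pics/s5.png

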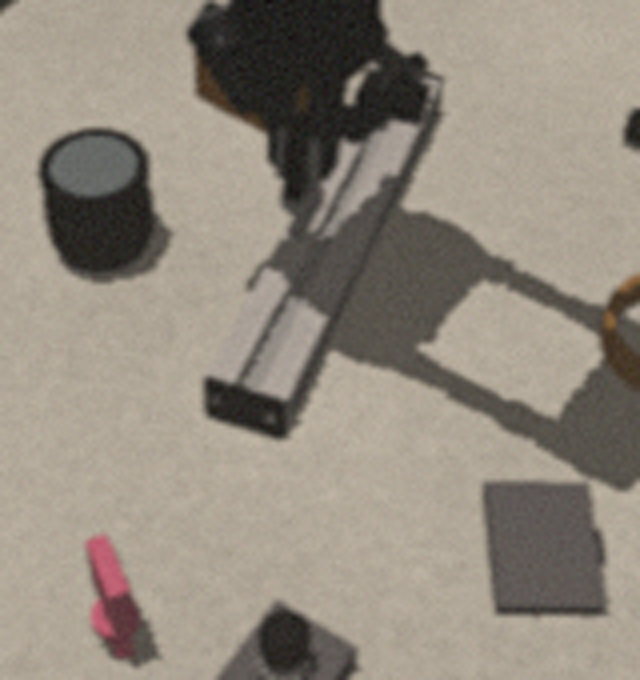

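```bash
python3 - <<'E'
from h import *
import pickle; r=pickle.load(open("w5.pkl","rb"))
s,R=st(); tcp=s['tool_pos']; tx=R[:2,0]/np.linalg.norm(R[:2,0]); ty=R[:2,1]/np.linalg.norm(R[:2,1])
g=cv2.cvtColor(r["pixels"],cv2.COLOR_RGB2GRAY)
P=cloud(r);Z=P[...,2]
for v in range(70,200,10):
    row=g[v,270:365].astype(int); 
    zs=Z[v]; 
    # rail extents by depth, slot by depth
    top=np.where((zs>.031)&(zs<.037)&(np.arange(640)>270)&(np.arange(640)<365))[0]
    if len(top)<5: continue
    gaps=np.where(np.diff(top)>3)[0]
    def lat(u): 
        p=onz(r,u,v,.034)[:2]-tcp[:2]; return p@tx*1000,p@ty*1000
    out=[lat(top[0]-.5),lat(top[-1]+.5)]
    sl=[lat(top[k]+.5)+lat(top[k+1]-.5) for k in gaps]
    print(v,"edges",[round(o[0],1) for o in out],"mid",round((out[0][0]+out[1][0])/2,2),"along",round(out[0][1],1),"slot",[(round(a[0],1),round(a[2],1)) for a in sl])
print(' '.join(map(str,g[100,280:352]))); print(' '.join(map(str,g[125,280:352])))
print("end edge rows at u=316", g[60:85,295], Z[60:85,295].round(3))
# wing
for v in (240,270,300,320):
    w=np.where(g[v,290:345]<25)[0]; print(v,w.min()+290,w.max()+290)
E
```

```text
t 6.55 tcp [ 0.597  -0.0444  0.125 ] xang 10.58 tilt z [-0.001  0.    -1.   ] F [-0.2  0.1 -1.2] T [0.09 0.06 0.02] w 0.133 q6 -0.3
70 edges [np.float64(-25.3), np.float64(24.2)] mid -0.54 along -93.2 slot []
80 edges [np.float64(-25.5), np.float64(24.4)] mid -0.56 along -87.0 slot [(np.float64(-7.5), np.float64(7.1))]
90 edges [np.float64(-25.1), np.float64(24.6)] mid -0.25 along -80.7 slot [(np.float64(-7.6), np.float64(7.1))]
100 edges [np.float64(-25.3), np.float64(24.8)] mid -0.26 along -74.3 slot [(np.float64(-7.7), np.float64(7.2))]
110 edges [np.float64(-25.6), np.float64(24.3)] mid -0.62 along -67.8 slot [(np.float64(-7.8), np.float64(7.2))]
120 edges [np.float64(-25.1), np.float64(24.5)] mid -0.3 along -61.1 slot [(np.float64(-7.9), np.float64(7.3))]
130 edges [np.float64(-25.4), np.float64(24.7)] mid -0.32 along -54.4 slot [(np.float64(-8.0), np.float64(7.3))]
140 edges [np.float64(-25.6), np.float64(24.9)] mid -0.34 along -47.5 slot [(np.float64(-8.1), np.float64(7.4))]
150 edges [np.float64(-25.1), np.float64(24.4)] mid -0.36 along -40.5 slot [(np.float64(-7.4), np.float
[... 687 characters left out ...]
38 237 235 237 238 239 239 240 239 238 238 238 240 240 238 238
223 230 234 236 239 236 232 232 231 231 231 229 230 233 233 232 232 232 231 231 233 233 235 230 206 172 197 206 203 203 204 206 212 215 211 211 214 212 212 213 213 209 210 204 181 145 186 228 235 237 239 241 241 237 235 236 234 233 231 234 235 234 235 234 233 233 234 236 235 236 235 229
end edge rows at u=316 [216 215 218 221 222 224 224 225 222 175  85  45  50  44  45  39  34  43
  95 193 237 238 240 238 236] [-0.     0.001 -0.001  0.001  0.    -0.     0.001  0.001  0.    -0.
  0.033  0.034  0.033  0.033  0.034  0.035  0.035  0.034  0.034  0.035
  0.034  0.033  0.035  0.033  0.035]
240 304 327
270 300 332
300 290 344
320 290 343
```

```bash
python3 - <<'E'
from h import *
import pickle; r=pickle.load(open("w5.pkl","rb"))
s,R=st(); tcp=s['tool_pos']; tx=R[:2,0]; ty=R[:2,1]
P=cloud(r); g=cv2.cvtColor(r["pixels"],cv2.COLOR_RGB2GRAY)
print(P[280:345:8,316].round(4))
crop(r,270,210,370,400,4,"pics/w5c.png")
m=(abs(P[...,2]-.159)<.008)&(np.hypot(P[...,0]-tcp[0],P[...,1]-tcp[1])<.025)
D=P[m][:,:2]-tcp[:2]; q=np.stack([D@tx,D@ty],1)
print(m.sum(),P[m][:,2].mean(),q.min(0),q.max(0),cv2.minAreaRect(q.astype(np.float32)))
E
```

```text
t 6.55 tcp [ 0.597  -0.0444  0.125 ] xang 10.58 tilt z [-0.001  0.    -1.   ] F [-0.2  0.1 -1.2] T [0.09 0.06 0.02] w 0.133 q6 -0.3
[[ 0.5955 -0.0343  0.1583]
 [ 0.5961 -0.0376  0.1583]
 [ 0.5966 -0.0407  0.1589]
 [ 0.5972 -0.0437  0.1596]
 [ 0.5979 -0.0475  0.1591]
 [ 0.5986 -0.0514  0.1587]
 [ 0.5991 -0.0543  0.1597]
 [ 0.5999 -0.0585  0.159 ]
 [ 0.6006 -0.0622  0.1592]]
4192 0.15898232172683335 [-0.02347345 -0.0173373 ] [0.02412299 0.01942276] ((0.0011480266693979502, -0.0029287189245224), (0.0374506451189518, 0.03753390163183212), 47.07078170776367)
```

View pics/w5c.png

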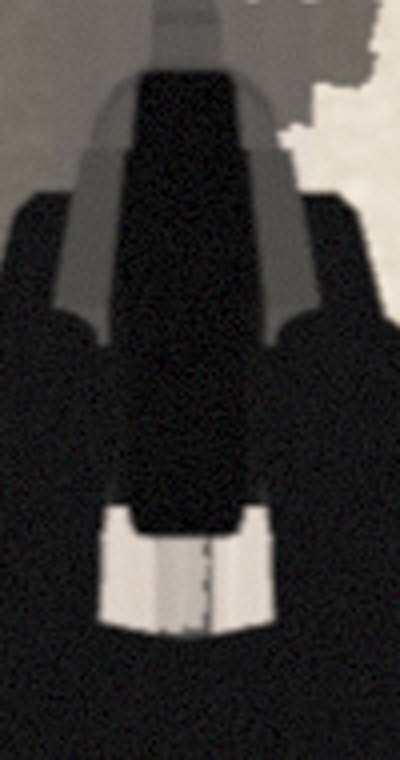

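>>> arm_command(rows=[{"delta_rot": [0,0,0],"gripper": 0.004,"xyz": [-0.001,-0.02,0]},{"delta_rot": [0,0,0],"gripper": 0.004,"xyz": [0,-0.03,0]},{"delta_rot": [0,0,0],"gripper": 0.004,"xyz": [0,-0.01,0]},{"delta_rot": [0,0,0],"gripper": 0.004,"xyz": [0,0,0.015]},{"delta_rot": [0,0,0],"gripper": 0.004,"xyz": [0,0,0.02]},{"delta_rot": [0,0,0],"gripper": 0.004,"xyz": [0,0,0.006]},{"delta_rot": [0,0,0],"gripper": 0.004,"xyz": [0,0,0]},{"delta_rot": [0,0,0],"gripper": 0.004,"xyz": [0,0,0]}])

```text
time: 7.35
tool_pos: [0.5858, 0.0128, 0.0842]
tcp_rot: [3.128, 0.288, -0.0]
wrist_force: [0.3, -0.6, -0.2]
width: 0.13
```

```bash
python3 - <<'E'
from h import *
st()
r=read_camera("wrist"); crop(r,200,100,440,400,2.6,"pics/w6.png") 
s=read_camera("side"); crop(s,260,170,360,270,6,"pics/s6.png")
E
```

```text
t 7.35 tcp [0.5858 0.0128 0.0842] xang 10.52 tilt z [-0. -0. -1.] F [ 0.3 -0.6 -0.2] T [-0.02  0.04  0.01] w 0.13 q6 -0.2
```

View pics/w6.png

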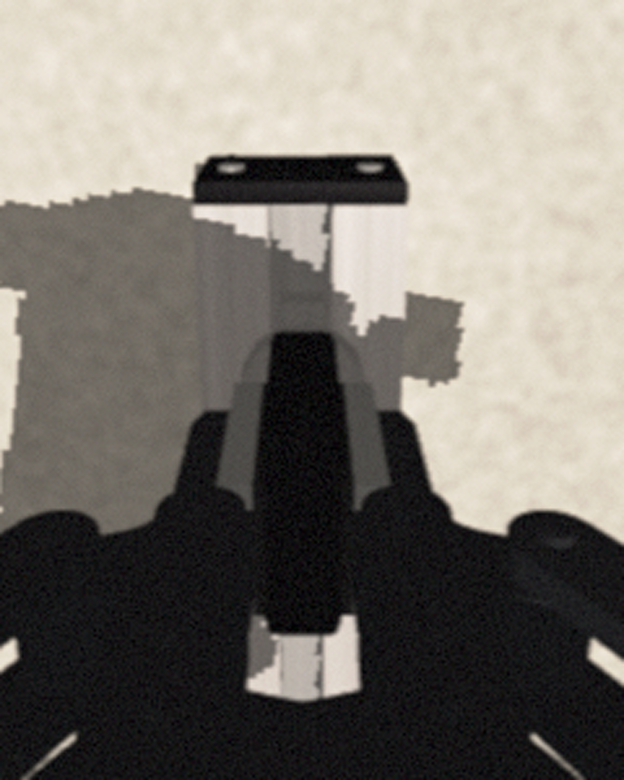

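View pics/s6.png

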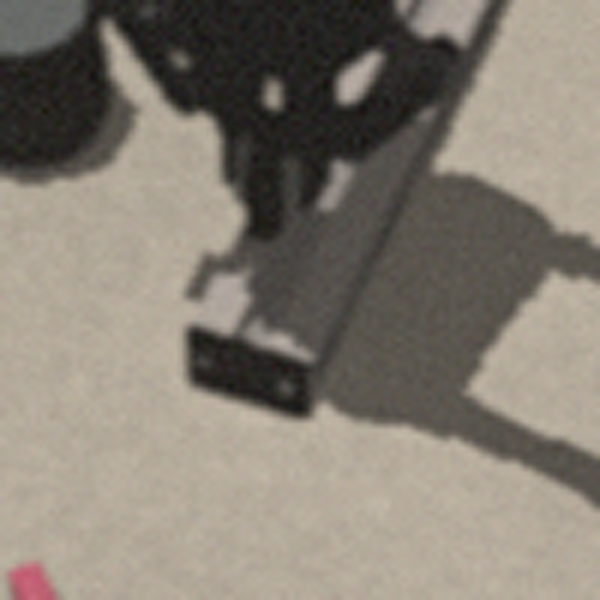

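>>> arm_command(rows=[{"delta_rot": [0,0,0],"gripper": 0.004,"xyz": [0,0,0.004]},{"delta_rot": [0,0,0],"gripper": 0.004,"xyz": [0,0,0.003]},{"delta_rot": [0,0,0],"gripper": 0.004,"xyz": [0,0,0.002]},{"delta_rot": [0,0,0],"gripper": 0.004,"xyz": [0,0,0]},{"delta_rot": [0,0,0],"gripper": 0.004,"xyz": [0,0,0]}])

```text
time: 7.95
tool_pos: [0.5856, 0.0133, 0.0752]
tcp_rot: [-3.128, -0.289, 0.0]
wrist_force: [-0.5, -0.3, -0.8]
width: 0.129
```

```bash
python3 -c "
from h import *
st()"
```

```text
t 7.95 tcp [0.5856 0.0133 0.0752] xang 10.55 tilt z [-0. -0. -1.] F [-0.5 -0.3 -0.8] T [-0.01 -0.05  0.07] w 0.129 q6 -0.2
```

>>> arm_command(rows=[{"delta_rot": [0,0,0],"gripper": 0.004,"xyz": [0,0,0.003]},{"delta_rot": [0,0,0],"gripper": 0.004,"xyz": [0,0,0.003]},{"delta_rot": [0,0,0],"gripper": 0.004,"xyz": [0,0,0.002]},{"delta_rot": [0,0,0],"gripper": 0.004,"xyz": [0,0,0.001]},{"delta_rot": [0,0,0],"gripper": 0.004,"xyz": [0,0,0]},{"delta_rot": [0,0,0],"gripper": 0.004,"xyz": [0,0,0]}])

```text
time: 8.55
tool_pos: [0.5858, 0.0133, 0.0662]
tcp_rot: [-3.128, -0.289, 0.0]
wrist_force: [-0.5, -0.4, -1.6]
width: 0.13
```

```bash
python3 -c "
from h import *
st()
s=read_camera('side'); crop(s,260,170,360,270,6,'pics/s7.png')
r=read_camera('wrist'); crop(r,200,100,440,400,2.6,'pics/w7.png')
P=cloud(r); print(P[280:345:8,316].round(4))
"
```

```text
t 8.55 tcp [0.5858 0.0133 0.0662] xang 10.54 tilt z [-0.  0. -1.] F [-0.5 -0.4 -1.6] T [-0.02 -0.03 -0.04] w 0.13 q6 -0.2
[[ 5.843e-01  2.420e-02  1.007e-01]
 [ 5.850e-01  2.080e-02  1.007e-01]
 [ 5.857e-01  1.680e-02  9.980e-02]
 [ 5.861e-01  1.440e-02  1.014e-01]
 [ 5.869e-01  1.050e-02  1.008e-01]
 [ 5.874e-01  7.500e-03  1.016e-01]
 [ 5.881e-01  3.600e-03  1.012e-01]
 [ 5.888e-01 -2.000e-04  1.011e-01]
 [ 5.896e-01 -4.200e-03  1.008e-01]]
```

View pics/w7.png

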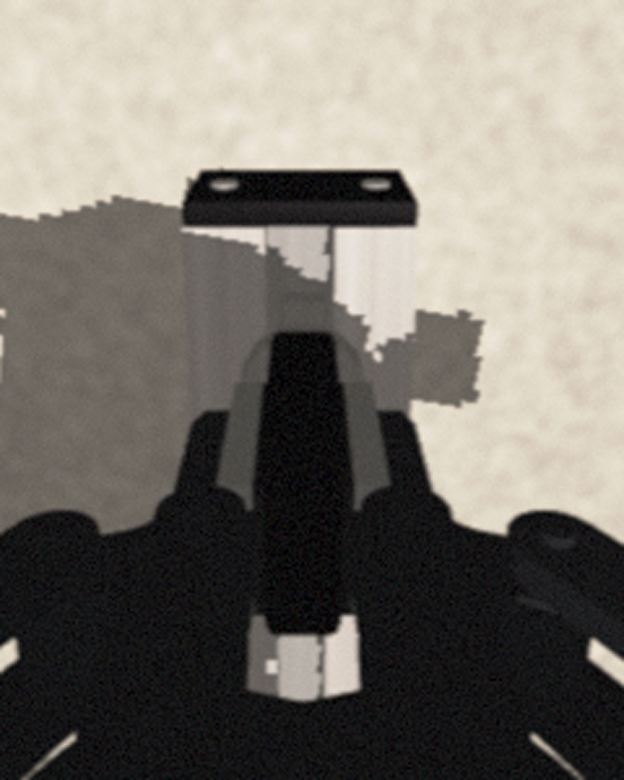

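```bash
python3 -c "
from h import *
r=read_camera('wrist')
im=r['pixels'][180:235,290:345,::-1].astype(float); im=np.clip(im*1.8,0,255).astype(np.uint8)
cv2.imwrite('pics/w8.png',cv2.resize(im,None,fx=12,fy=12,interpolation=cv2.INTER_CUBIC)[:600])
"
```

```text
(no output)
```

View pics/w8.png

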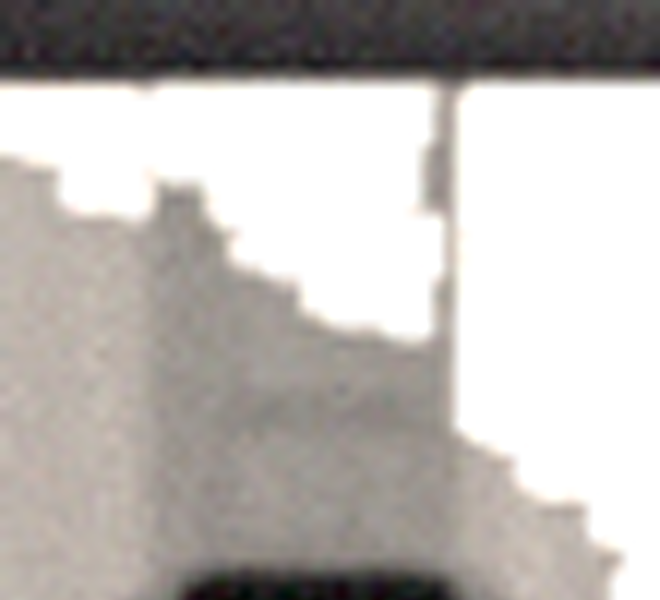

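>>> arm_command(rows=[{"delta_rot": [0,0,0],"gripper": 0.004,"xyz": [-0.001,0,0.0005]},{"delta_rot": [0,0,0],"gripper": 0.004,"xyz": [0,0.005,0]},{"delta_rot": [0,0,0],"gripper": 0.004,"xyz": [0,0.005,0]},{"delta_rot": [0,0,0],"gripper": 0.004,"xyz": [0,0.003,0]},{"delta_rot": [0,0,0],"gripper": 0.004,"xyz": [0,0,0]},{"delta_rot": [0,0,0],"gripper": 0.004,"xyz": [0,0,0]}])

```text
time: 9.3
tool_pos: [0.5872, 0.0001, 0.0658]
tcp_rot: [-3.128, -0.288, 0.0]
wrist_force: [0.6, -0.2, -0.1]
width: 0.131
```

```bash
python3 -c "
from h import *
s,R=st(); print('tool F',R.T@s['wrist_force'])
r=read_camera('wrist')
im=r['pixels'][150:235,280:355,::-1].astype(float); im=np.clip(im*1.8,0,255).astype(np.uint8)
cv2.imwrite('pics/w9.png',cv2.resize(im,None,fx=7,fy=7,interpolation=cv2.INTER_CUBIC))
"
```

```text
t 9.3 tcp [5.872e-01 1.000e-04 6.580e-02] xang 10.51 tilt z [-0.  0. -1.] F [ 0.6 -0.2 -0.1] T [-0.04  0.01 -0.02] w 0.131 q6 -0.23
tool F [0.55607409 0.32173133 0.10352494]
```

View pics/w9.png

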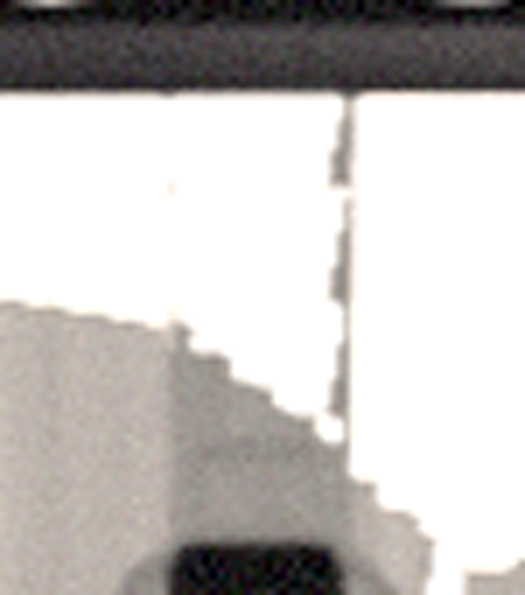

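>>> arm_command(rows=[{"delta_rot": [0,0,0],"gripper": 0.004,"xyz": [0,0.005,0]},{"delta_rot": [0,0,0],"gripper": 0.004,"xyz": [0,0.005,0]},{"delta_rot": [0,0,0],"gripper": 0.004,"xyz": [0,0.004,0]},{"delta_rot": [0,0,0],"gripper": 0.004,"xyz": [0,0.004,0]},{"delta_rot": [0,0,0],"gripper": 0.004,"xyz": [0,0.004,0]},{"delta_rot": [0,0,0],"gripper": 0.004,"xyz": [0,0.004,0]},{"delta_rot": [0,0,0],"gripper": 0.004,"xyz": [0,0,0]},{"delta_rot": [0,0,0],"gripper": 0.004,"xyz": [0,0,0]}])

```text
time: 10.15
tool_pos: [0.5919, -0.0254, 0.0658]
tcp_rot: [-3.128, -0.288, 0.0]
wrist_force: [-0.1, 0.5, -1.7]
width: 0.132
```

```bash
python3 -c "
from h import *
s,R=st(); print('tool F',R.T@s['wrist_force'])"
```

```text
t 10.15 tcp [ 0.5919 -0.0254  0.0658] xang 10.52 tilt z [-0.  0. -1.] F [-0.1  0.5 -1.7] T [ 0.02 -0.01  0.03] w 0.132 q6 -0.27
tool F [-0.00520181 -0.48064786  1.70806702]
```

>>> arm_command(rows=[{"delta_rot": [0,0,0],"gripper": 0.004,"xyz": [0,0.005,0]},{"delta_rot": [0,0,0],"gripper": 0.004,"xyz": [0,0.006,0]},{"delta_rot": [0,0,0],"gripper": 0.004,"xyz": [0,0.006,0]},{"delta_rot": [0,0,0],"gripper": 0.004,"xyz": [0,0.006,0]},{"delta_rot": [0,0,0],"gripper": 0.004,"xyz": [0,0.006,0]},{"delta_rot": [0,0,0],"gripper": 0.004,"xyz": [0,0.005,0]},{"delta_rot": [0,0,0],"gripper": 0.004,"xyz": [0,0,0]},{"delta_rot": [0,0,0],"gripper": 0.004,"xyz": [0,0,0]}])

```text
time: 10.95
tool_pos: [0.5981, -0.0588, 0.0658]
tcp_rot: [-3.128, -0.288, 0.0]
wrist_force: [-0.1, 0.3, -0.8]
width: 0.132
```

```bash
python3 -c "
from h import *
s,R=st(); print('tool F',R.T@s['wrist_force'])
r=read_camera('top')
crop(r,330,140,440,220,7,'pics/t10.png')
e=np.array([np.cos(np.radians(100.6)),np.sin(np.radians(100.6))]); c=np.array([.608,-.1035])
for u,v in [(398,173.5),(411,172)]:
    p=onz(r,u,v,.048); print(p,(p[:2]-c)@e,(p[:2]-c)@np.array([e[1],-e[0]]))
p=s['tool_pos'][:2]; print('rail y,x of tcp',(p-c)@e,(p-c)@np.array([e[1],-e[0]]))
P=cloud(r);D=P[...,:2]-c;Y=D@e;X=D@np.array([e[1],-e[0]]);m=(P[...,2]>.044)&(P[...,2]<.07)&(abs(X)<.02)&(Y<-.04)&(Y>-.16)
print(m.sum(),np.percentile(Y[m],[0,1,5,50,99,100]),P[m][:,2].max())
"
```

```text
t 10.95 tcp [ 0.5981 -0.0588  0.0658] xang 10.52 tilt z [-0.  0. -1.] F [-0.1  0.3 -0.8] T [ 0.01  0.01 -0.03] w 0.132 q6 -0.32
tool F [-0.00599529 -0.2969      0.84667624]
[ 0.62676223 -0.19958086  0.048     ] -0.09789261039244676 0.0007678505955800296
[ 0.63157265 -0.23287966  0.048     ] -0.13150806071114002 -0.0006291710429840781
rail y,x of tcp 0.0457610080166058 -0.0015277306949190888
181 [-0.12920526 -0.12875464 -0.12788296 -0.11396443 -0.09912534 -0.099023  ] 0.05400044772586943
```

View pics/t10.png

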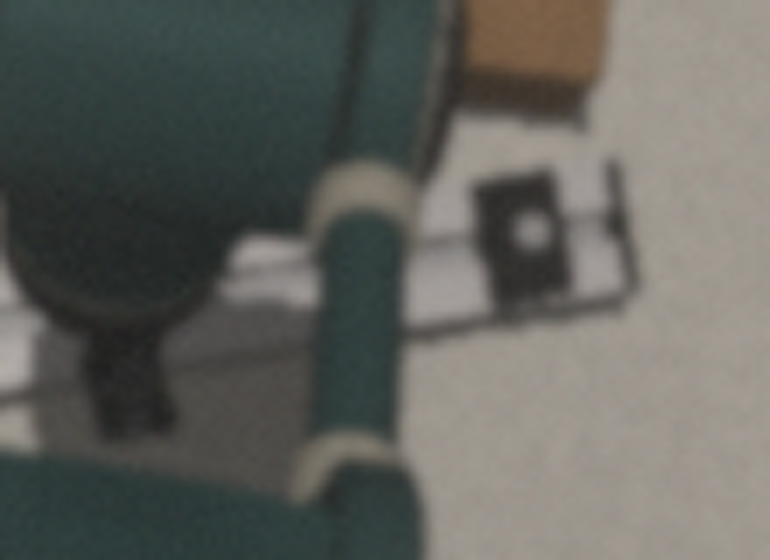

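>>> arm_command(rows=[{"delta_rot": [0,0,0],"gripper": 0.004,"xyz": [0,0.006,0]},{"delta_rot": [0,0,0],"gripper": 0.004,"xyz": [0,0.007,0]},{"delta_rot": [0,0,0],"gripper": 0.004,"xyz": [0,0.007,0]},{"delta_rot": [0,0,0],"gripper": 0.004,"xyz": [0,0.007,0]},{"delta_rot": [0,0,0],"gripper": 0.004,"xyz": [0,0.007,0]},{"delta_rot": [0,0,0],"gripper": 0.004,"xyz": [0,0.007,0]},{"delta_rot": [0,0,0],"gripper": 0.004,"xyz": [0,0.007,0]},{"delta_rot": [0,0,0],"gripper": 0.004,"xyz": [0,0.006,0]},{"delta_rot": [0,0,0],"gripper": 0.004,"xyz": [0,0,0]},{"delta_rot": [0,0,0],"gripper": 0.004,"xyz": [0,0,0]}])

```text
time: 12.0
tool_pos: [0.608, -0.1118, 0.0657]
tcp_rot: [-3.128, -0.288, 0.0]
wrist_force: [-0.1, -0.1, -0.5]
width: 0.132
```

```bash
cat >> h.py <<'E'
def rs():
    s,R=st(); print('tool F',(R.T@s['wrist_force']).round(2))
    e=np.array([np.cos(np.radians(100.6)),np.sin(np.radians(100.6))]); c=np.array([.608,-.1035]); p=s['tool_pos'][:2]-c
    print('rail y,x',(p@e).round(4),(p@np.array([e[1],-e[0]])).round(4))
E
python3 -c "
from h import *
rs()"
```

```text
t 12.0 tcp [ 0.608  -0.1118  0.0657] xang 10.52 tilt z [-0.  0. -1.] F [-0.1 -0.1 -0.5] T [-0.03  0.04 -0.03] w 0.132 q6 -0.41
tool F [-0.12  0.04  0.46]
rail y,x -0.0082 -0.0016
```

No lateral force; the stud is sliding freely. Carry on to about rail y −78.

>>> arm_command(rows=[{"delta_rot": [0,0,0],"gripper": 0.004,"xyz": [0,0.006,0]},{"delta_rot": [0,0,0],"gripper": 0.004,"xyz": [0,0.008,0]},{"delta_rot": [0,0,0],"gripper": 0.004,"xyz": [0,0.008,0]},{"delta_rot": [0,0,0],"gripper": 0.004,"xyz": [0,0.008,0]},{"delta_rot": [0,0,0],"gripper": 0.004,"xyz": [0,0.008,0]},{"delta_rot": [0,0,0],"gripper": 0.004,"xyz": [0,0.008,0]},{"delta_rot": [0,0,0],"gripper": 0.004,"xyz": [0,0.008,0]},{"delta_rot": [0,0,0],"gripper": 0.004,"xyz": [0,0.008,0]},{"delta_rot": [0,0,0],"gripper": 0.004,"xyz": [0,0.005,0]},{"delta_rot": [0,0,0],"gripper": 0.004,"xyz": [0,0.002,0]},{"delta_rot": [0,0,0],"gripper": 0.004,"xyz": [0,0,0]},{"delta_rot": [0,0,0],"gripper": 0.004,"xyz": [0,0,0]}])

```text
time: 13.2
tool_pos: [0.6205, -0.1794, 0.0657]
tcp_rot: [-3.128, -0.289, 0.0]
wrist_force: [0.6, 0.1, -1.2]
width: 0.13
```

```bash
python3 -c "
from h import *
rs()"
```

```text
t 13.2 tcp [ 0.6205 -0.1794  0.0657] xang 10.55 tilt z [-0.  0. -1.] F [ 0.6  0.1 -1.2] T [ 0.02 -0.02  0.07] w 0.13 q6 -0.5
tool F [ 0.6  -0.01  1.18]
rail y,x -0.0769 -0.0017
```

Now feel for the stop in 1 mm steps.

>>> arm_command(rows=[{"delta_rot": [0,0,0],"gripper": 0.004,"xyz": [0,0.002,0]},{"delta_rot": [0,0,0],"gripper": 0.004,"xyz": [0,0.002,0]},{"delta_rot": [0,0,0],"gripper": 0.004,"xyz": [0,0.001,0]},{"delta_rot": [0,0,0],"gripper": 0.004,"xyz": [0,0.001,0]},{"delta_rot": [0,0,0],"gripper": 0.004,"xyz": [0,0,0]}])

```text
time: 13.7
tool_pos: [0.6217, -0.1856, 0.0658]
tcp_rot: [3.128, 0.289, 0.0]
wrist_force: [-0.6, -0.3, -0.2]
width: 0.13
```

```bash
python3 -c "
from h import *
rs()"
```

```text
t 13.7 tcp [ 0.6217 -0.1856  0.0658] xang 10.54 tilt z [ 0. -0. -1.] F [-0.6 -0.3 -0.2] T [-0.02 -0.02  0.02] w 0.13 q6 -0.51
tool F [-0.66  0.19  0.15]
rail y,x -0.0832 -0.0016
```

>>> arm_command(rows=[{"delta_rot": [0,0,0],"gripper": 0.004,"xyz": [0,0.001,0]},{"delta_rot": [0,0,0],"gripper": 0.004,"xyz": [0,0.0005,0]},{"delta_rot": [0,0,0],"gripper": 0.004,"xyz": [0,0,0]}])

```text
time: 14.0
tool_pos: [0.622, -0.187, 0.0658]
tcp_rot: [3.128, 0.288, 0.0]
wrist_force: [-0.4, 0.4, -0.6]
width: 0.132
```

```bash
python3 -c "
from h import *
rs()"
```

```text
t 14.0 tcp [ 0.622  -0.187   0.0658] xang 10.54 tilt z [ 0. -0. -1.] F [-0.4  0.4 -0.6] T [ 0.03 -0.05  0.07] w 0.132 q6 -0.51
tool F [-0.29 -0.43  0.59]
rail y,x -0.0847 -0.0016
```

>>> arm_command(rows=[{"delta_rot": [0,0,0],"gripper": 0.004,"xyz": [0,0.0007,0]},{"delta_rot": [0,0,0],"gripper": 0.004,"xyz": [0,0,0]}])

```text
time: 14.2
tool_pos: [0.6221, -0.1877, 0.0658]
tcp_rot: [3.128, 0.289, 0.0]
wrist_force: [-0.1, -0.7, -1.6]
width: 0.137
```

>>> arm_command(rows=[{"delta_rot": [0,0,0],"gripper": 0.004,"xyz": [0,0.0007,0]},{"delta_rot": [0,0,0],"gripper": 0.004,"xyz": [0,0,0]}])

```text
time: 14.4
tool_pos: [0.6223, -0.1884, 0.0658]
tcp_rot: [3.128, 0.289, 0.0]
wrist_force: [-0.1, 0.7, -0.6]
width: 0.137
```

```bash
python3 -c "
from h import *
rs()"
```

```text
t 14.4 tcp [ 0.6223 -0.1884  0.0658] xang 10.54 tilt z [ 0. -0. -1.] F [-0.1  0.7 -0.6] T [-0.01 -0.05 -0.01] w 0.137 q6 -0.52
tool F [-0.02 -0.7   0.56]
rail y,x -0.0861 -0.0016
```

>>> arm_command(rows=[{"delta_rot": [0,0,0],"gripper": 0.004,"xyz": [0,0.0007,0]},{"delta_rot": [0,0,0],"gripper": 0.004,"xyz": [0,0,0]}])

```text
time: 14.6
tool_pos: [0.6224, -0.1891, 0.0658]
tcp_rot: [3.128, 0.289, 0.0]
wrist_force: [-0.4, 0.8, -0.9]
width: 0.128
```

>>> arm_command(rows=[{"delta_rot": [0,0,0],"gripper": 0.004,"xyz": [0,0.0007,0]},{"delta_rot": [0,0,0],"gripper": 0.004,"xyz": [0,0,0]}])

```text
time: 14.8
tool_pos: [0.6224, -0.1893, 0.0658]
tcp_rot: [-3.128, -0.288, 0.0]
wrist_force: [-0.2, 2.2, -0.0]
width: 0.127
```

```bash
python3 -c "
from h import *
rs()"
```

```text
t 14.8 tcp [ 0.6224 -0.1893  0.0658] xang 10.53 tilt z [-0.     0.001 -1.   ] F [-0.2  2.2 -0. ] T [ 0.36  0.11 -0.01] w 0.127 q6 -0.52
tool F [ 0.16 -2.17  0.03]
rail y,x -0.087 -0.0016
```

>>> arm_command(rows=[{"delta_rot": [0,0,0],"gripper": 0.004,"xyz": [0,0.0006,0]},{"delta_rot": [0,0,0],"gripper": 0.004,"xyz": [0,0,0]}])

```text
time: 15.0
tool_pos: [0.6224, -0.1895, 0.0657]
tcp_rot: [-3.127, -0.288, 0.001]
wrist_force: [0.4, 3.3, 1.3]
width: 0.133
```

```bash
python3 -c "
from h import *
rs()"
```

```text
t 15.0 tcp [ 0.6224 -0.1895  0.0657] xang 10.53 tilt z [-0.001  0.001 -1.   ] F [0.4 3.3 1.3] T [0.82 0.07 0.04] w 0.133 q6 -0.52
tool F [ 1.02 -3.19 -1.27]
rail y,x -0.0872 -0.0016
```

>>> arm_command(rows=[{"delta_rot": [0,0,0],"gripper": 0.004,"xyz": [0,-0.0009,0]},{"delta_rot": [0,0,0],"gripper": 0.004,"xyz": [0,0,0.001]},{"delta_rot": [0,0,0],"gripper": 0.004,"xyz": [0,0,0.002]},{"delta_rot": [0,0,0],"gripper": 0.004,"xyz": [0,0,0.002]},{"delta_rot": [0,0,0],"gripper": 0.004,"xyz": [0,0,0]}])

```text
time: 15.5
tool_pos: [0.6226, -0.1894, 0.0614]
tcp_rot: [-3.128, -0.289, -0.0]
wrist_force: [-1.8, 3.7, 3.2]
width: 0.13
```

```bash
python3 -c "
from h import *
rs()"
```

```text
t 15.5 tcp [ 0.6226 -0.1894  0.0614] xang 10.54 tilt z [ 0.  0. -1.] F [-1.8  3.7  3.2] T [ 0.63  0.42 -0.01] w 0.13 q6 -0.52
tool F [-1.06 -3.95 -3.2 ]
rail y,x -0.0871 -0.0015
```

>>> arm_command(rows=[{"delta_rot": [0,0,0],"gripper": 0.004,"xyz": [0,-0.0005,0.002]},{"delta_rot": [0,0,0],"gripper": 0.004,"xyz": [0,0,0.0015]},{"delta_rot": [0,0,0],"gripper": 0.004,"xyz": [0,0,0.0005]},{"delta_rot": [0,0,0],"gripper": 0.004,"xyz": [0,0,0]}])

```text
time: 15.9
tool_pos: [0.6226, -0.1893, 0.058]
tcp_rot: [3.128, 0.289, 0.001]
wrist_force: [-3.4, 3.2, 6.6]
width: 0.133
```

```bash
python3 -c "
from h import *
rs()"
```

```text
t 15.9 tcp [ 0.6226 -0.1893  0.058 ] xang 10.55 tilt z [ 0.001 -0.001 -1.   ] F [-3.4  3.2  6.6] T [0.46 0.62 0.01] w 0.133 q6 -0.52
tool F [-2.74 -3.73 -6.6 ]
rail y,x -0.087 -0.0014
```

>>> arm_command(rows=[{"delta_rot": [0,0,0],"gripper": 0.004,"xyz": [-0.0004,-0.0006,0.0004]},{"delta_rot": [0,0,0],"gripper": 0.004,"xyz": [0,0,0]}])

```text
time: 16.1
tool_pos: [0.6226, -0.1893, 0.0579]
tcp_rot: [3.127, 0.289, 0.002]
wrist_force: [-1.8, 1.9, 6.4]
width: 0.132
```

```bash
python3 -c "
from h import *
rs()
r=read_camera('wrist'); crop(r,0,0,640,400,1.2,'pics/w11.png')
r=read_camera('side'); crop(r,270,110,370,210,6,'pics/s11.png')"
```

```text
t 16.1 tcp [ 0.6226 -0.1893  0.0579] xang 10.55 tilt z [ 0.002 -0.002 -1.   ] F [-1.8  1.9  6.4] T [ 0.35  0.54 -0.03] w 0.132 q6 -0.52
tool F [-1.4  -2.16 -6.36]
rail y,x -0.087 -0.0015
```

View pics/w11.png

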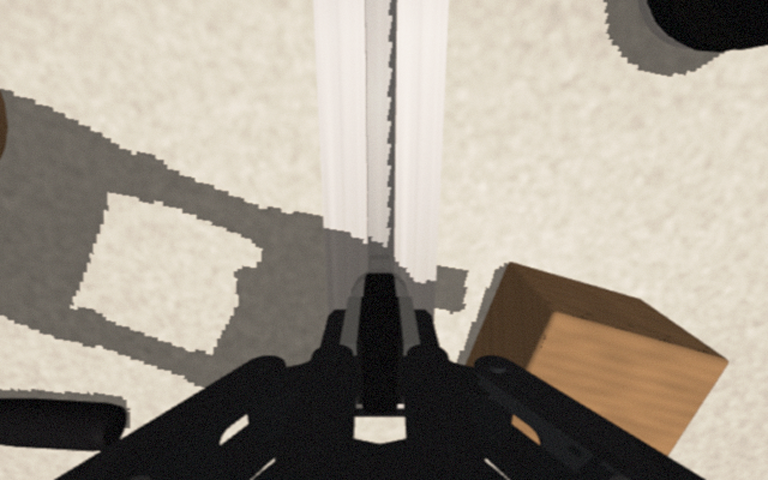

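View pics/s11.png

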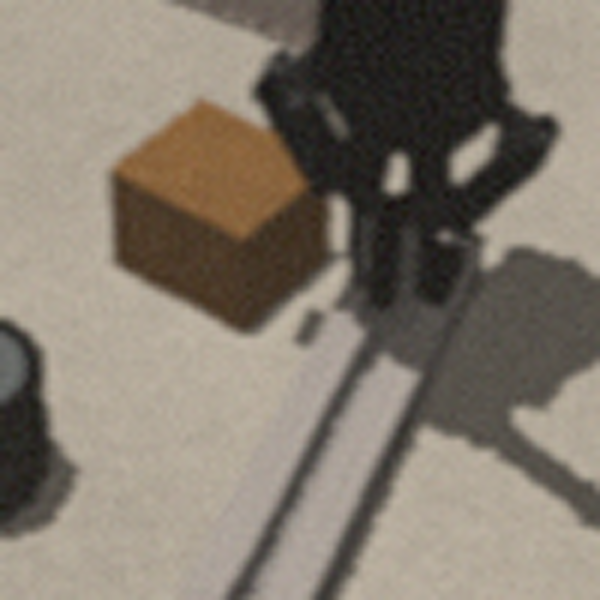

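>>> arm_command(rows=[{"delta_rot": [0,0,0],"gripper": 0.004,"xyz": [0,0,0.0007]},{"delta_rot": [0,0,0],"gripper": 0.004,"xyz": [0,0,0]},{"delta_rot": [0,0,0.06],"gripper": 0.004,"xyz": [0,0,0]},{"delta_rot": [0,0,0.06],"gripper": 0.004,"xyz": [0,0,0]},{"delta_rot": [0,0,0.06],"gripper": 0.004,"xyz": [0,0,0]},{"delta_rot": [0,0,0],"gripper": 0.004,"xyz": [0,0,0]}])

```text
time: 16.8
tool_pos: [0.6238, -0.189, 0.0575]
tcp_rot: [3.14, 0.004, 0.007]
wrist_force: [-0.7, 2.7, 6.4]
width: 0.132
```

```bash
python3 -c "
from h import *
rs()"
```

```text
t 16.8 tcp [ 0.6238 -0.189   0.0575] xang 0.15 tilt z [ 0.004 -0.001 -1.   ] F [-0.7  2.7  6.4] T [ 0.58  0.02 -0.05] w 0.132 q6 -0.34
tool F [-0.63 -2.65 -6.38]
rail y,x -0.087 -0.0002
```

>>> arm_command(rows=[{"delta_rot": [0,0,0],"gripper": 0.004,"xyz": [-0.0011,-0.0003,0.0002]},{"delta_rot": [0,0,0],"gripper": 0.004,"xyz": [0,0,0]},{"delta_rot": [0,0,0],"gripper": 0.004,"xyz": [0,0,0]}])

```text
time: 17.1
tool_pos: [0.6236, -0.189, 0.0576]
tcp_rot: [3.14, 0.006, 0.01]
wrist_force: [1.1, 2.2, 4.1]
width: 0.13
```

```bash
python3 -c "
from h import *
rs()"
```

```text
t 17.1 tcp [ 0.6236 -0.189   0.0576] xang 0.21 tilt z [ 0.006 -0.002 -1.   ] F [1.1 2.2 4.1] T [ 0.53 -0.35 -0.05] w 0.13 q6 -0.34
tool F [ 1.18 -2.15 -4.09]
rail y,x -0.0869 -0.0004
```

>>> arm_command(rows=[{"delta_rot": [0,0,0.1],"gripper": 0.004,"xyz": [0,0,0.0002]},{"delta_rot": [0,0,0.1],"gripper": 0.004,"xyz": [0,0,0.0002]},{"delta_rot": [0,0,0.1],"gripper": 0.004,"xyz": [0,0,0]},{"delta_rot": [0,0,0.1],"gripper": 0.004,"xyz": [0,0,0]},{"delta_rot": [0,0,0],"gripper": 0.004,"xyz": [0,0,0]}])

```text
time: 17.6
tool_pos: [0.6232, -0.1891, 0.0573]
tcp_rot: [3.079, -0.621, 0.009]
wrist_force: [0.5, 2.0, 6.0]
width: 0.129
```

```bash
python3 -c "
from h import *
rs()"
```

```text
t 17.6 tcp [ 0.6232 -0.1891  0.0573] xang -22.81 tilt z [ 0.005 -0.002 -1.   ] F [0.5 2.  6. ] T [ 0.35 -0.14 -0.02] w 0.129 q6 0.07
tool F [-0.22 -2.03 -6.02]
rail y,x -0.087 -0.0008
```

Turning freely; continue.

>>> arm_command(rows=[{"delta_rot": [0,0,0.11],"gripper": 0.004,"xyz": [0,0,0]},{"delta_rot": [0,0,0.11],"gripper": 0.004,"xyz": [0,0,0]},{"delta_rot": [0,0,0.11],"gripper": 0.004,"xyz": [0,0,0]},{"delta_rot": [0,0,0.11],"gripper": 0.004,"xyz": [0,0,0]},{"delta_rot": [0,0,0.11],"gripper": 0.004,"xyz": [0,0,0]},{"delta_rot": [0,0,0.11],"gripper": 0.004,"xyz": [0,0,0]},{"delta_rot": [0,0,0.11],"gripper": 0.004,"xyz": [0,0,0]},{"delta_rot": [0,0,0.11],"gripper": 0.004,"xyz": [0,0,0]},{"delta_rot": [0,0,0.11],"gripper": 0.004,"xyz": [0,0,0]},{"delta_rot": [0,0,0],"gripper": 0.004,"xyz": [0,0,0]},{"delta_rot": [0,0,0],"gripper": 0.004,"xyz": [0,0,0]}])

```text
time: 18.7
tool_pos: [0.6234, -0.1892, 0.0573]
tcp_rot: [-2.415, 2.006, -0.009]
wrist_force: [0.9, 2.1, 5.5]
width: 0.129
```

```bash
python3 -c "
from h import *
rs()"
```

```text
t 18.7 tcp [ 0.6234 -0.1892  0.0573] xang -79.43 tilt z [ 0.006 -0.002 -1.   ] F [0.9 2.1 5.5] T [ 0.38 -0.16 -0.06] w 0.129 q6 1.05
tool F [-1.85 -1.32 -5.51]
rail y,x -0.087 -0.0006
```

>>> arm_command(rows=[{"delta_rot": [0,0,0],"gripper": 0.004,"xyz": [0,0,-0.001]},{"delta_rot": [0,0,0],"gripper": 0.004,"xyz": [0,0,-0.001]},{"delta_rot": [0,0,0],"gripper": 0.004,"xyz": [0,0,-0.001]},{"delta_rot": [0,0,0],"gripper": 0.004,"xyz": [0,0,0]},{"delta_rot": [0,0,0],"gripper": 0.004,"xyz": [0,0,0]}])

```text
time: 19.2
tool_pos: [0.623, -0.1891, 0.0595]
tcp_rot: [-2.416, 2.006, -0.008]
wrist_force: [3.8, -0.6, 5.2]
width: 0.132
```

```bash
python3 -c "
from h import *
rs()"
```

```text
t 19.2 tcp [ 0.623  -0.1891  0.0595] xang -79.41 tilt z [ 0.005 -0.002 -1.   ] F [ 3.8 -0.6  5.2] T [-0.02 -0.83  0.02] w 0.132 q6 1.05
tool F [ 1.26 -3.63 -5.19]
rail y,x -0.0869 -0.001
```

>>> arm_command(rows=[{"delta_rot": [0,0,0],"gripper": 0.004,"xyz": [0,-0.0006,-0.001]},{"delta_rot": [0,0,0],"gripper": 0.004,"xyz": [0,0,-0.001]},{"delta_rot": [0,0,0],"gripper": 0.004,"xyz": [0,0,0]},{"delta_rot": [0,0,0],"gripper": 0.004,"xyz": [0,0,0]}])

```text
time: 19.6
tool_pos: [0.6215, -0.1884, 0.0602]
tcp_rot: [2.417, -2.007, 0.001]
wrist_force: [2.9, -2.0, 5.3]
width: 0.13
```

```bash
python3 -c "
from h import *
rs()"
```

```text
t 19.6 tcp [ 0.6215 -0.1884  0.0602] xang -79.41 tilt z [ 0.    -0.001 -1.   ] F [ 2.9 -2.   5.3] T [-0.35 -0.57  0.  ] w 0.13 q6 1.05
tool F [ 2.49 -2.44 -5.32]
rail y,x -0.086 -0.0024
```

>>> arm_command(rows=[{"delta_rot": [0,0,0],"gripper": 0.004,"xyz": [0.0008,-0.0008,0]},{"delta_rot": [0,0,0],"gripper": 0.004,"xyz": [0,0,0]},{"delta_rot": [0,0,0],"gripper": 0.004,"xyz": [0,0,0]}])

```text
time: 19.9
tool_pos: [0.6216, -0.1885, 0.0597]
tcp_rot: [2.416, -2.007, -0.002]
wrist_force: [1.2, -0.7, 4.2]
width: 0.13
```

```bash
python3 -c "
from h import *
rs()"
```

```text
t 19.9 tcp [ 0.6216 -0.1885  0.0597] xang -79.41 tilt z [-0.001  0.    -1.   ] F [ 1.2 -0.7  4.2] T [-0.15 -0.24  0.01] w 0.13 q6 1.05
tool F [ 0.89 -1.03 -4.24]
rail y,x -0.086 -0.0022
```

>>> arm_command(rows=[{"delta_rot": [0,0,0],"gripper": 0.004,"xyz": [0.0006,-0.0005,-0.001]},{"delta_rot": [0,0,0],"gripper": 0.004,"xyz": [0,0,-0.0005]},{"delta_rot": [0,0,0],"gripper": 0.004,"xyz": [0,0,0]},{"delta_rot": [0,0,0],"gripper": 0.004,"xyz": [0,0,0]}])

```text
time: 20.3
tool_pos: [0.6218, -0.1886, 0.061]
tcp_rot: [2.416, -2.007, -0.004]
wrist_force: [-1.2, 0.8, 3.9]
width: 0.13
```

```bash
python3 -c "
from h import *
rs()"
```

```text
t 20.3 tcp [ 0.6218 -0.1886  0.061 ] xang -79.41 tilt z [-0.002  0.001 -1.   ] F [-1.2  0.8  3.9] T [0.28 0.32 0.  ] w 0.13 q6 1.05
tool F [-1.    1.09 -3.86]
rail y,x -0.0862 -0.0021
```

>>> arm_command(rows=[{"delta_rot": [0,0,0],"gripper": 0.004,"xyz": [0,0,-0.0008]},{"delta_rot": [0,0,0],"gripper": 0.004,"xyz": [0,0,0]},{"delta_rot": [0,0,0],"gripper": 0.004,"xyz": [0,0,0]}])

```text
time: 20.6
tool_pos: [0.6218, -0.1887, 0.0616]
tcp_rot: [2.416, -2.007, -0.004]
wrist_force: [-2.4, 1.5, 2.9]
width: 0.13
```

```bash
python3 -c "
from h import *
rs()
r=read_camera('wrist'); crop(r,0,0,640,400,1.2,'pics/w12.png')
P=cloud(r);print(P[270:350:8,316].round(4))
"
```

```text
t 20.6 tcp [ 0.6218 -0.1887  0.0616] xang -79.41 tilt z [-0.002  0.001 -1.   ] F [-2.4  1.5  2.9] T [0.38 0.41 0.01] w 0.13 q6 1.05
tool F [-1.9   2.13 -2.88]
rail y,x -0.0863 -0.0021
[[ 0.6382 -0.1865  0.0954]
 [ 0.6353 -0.187   0.0962]
 [ 0.6317 -0.1877  0.0958]
 [ 0.6283 -0.1883  0.0957]
 [ 0.625  -0.1889  0.096 ]
 [ 0.6211 -0.1896  0.0954]
 [ 0.6181 -0.1902  0.0963]
 [ 0.6983 -0.1755  0.2041]
 [ 0.6117 -0.1914  0.0974]
 [ 0.6072 -0.1922  0.0965]]
```

View pics/w12.png

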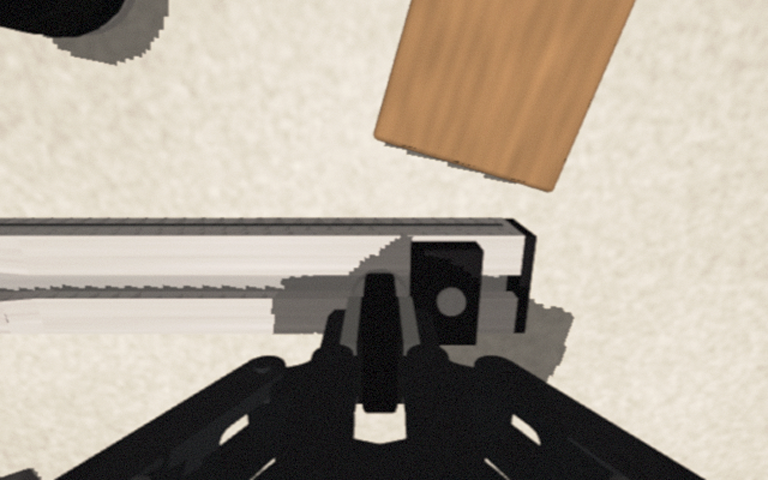

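>>> arm_command(rows=[{"delta_rot": [0,0,0],"gripper": 0.004,"xyz": [-0.0004,0.0005,-0.0004]},{"delta_rot": [0,0,0],"gripper": 0.004,"xyz": [0,0,0]},{"delta_rot": [0,0,0],"gripper": 0.016,"xyz": [0,0,0]},{"delta_rot": [0,0,0],"gripper": 0.02,"xyz": [0,0,0]},{"delta_rot": [0,0,0],"gripper": 0.03,"xyz": [0,0,0]},{"delta_rot": [0,0,0],"gripper": 0.03,"xyz": [0,0,0]},{"delta_rot": [0,0,0],"gripper": 0.03,"xyz": [0,0,0]}])

```text
time: 21.35
tool_pos: [0.6226, -0.189, 0.0631]
tcp_rot: [-2.417, 2.007, -0.001]
wrist_force: [-0.3, 0.5, 0.9]
width: 0.35
```

```bash
python3 -c "
from h import *
rs()
r=read_camera('wrist'); crop(r,0,0,640,400,1.2,'pics/w13.png')
P=cloud(r);print(P[270:350:8,316].round(4))
"
```

```text
t 21.35 tcp [ 0.6226 -0.189   0.0631] xang -79.42 tilt z [ 0.001 -0.    -1.   ] F [-0.3  0.5  0.9] T [-0.03 -0.   -0.02] w 0.35 q6 1.05
tool F [-0.51  0.25 -0.89]
rail y,x -0.0868 -0.0014
[[ 0.6379 -0.187   0.0954]
 [ 0.6349 -0.1875  0.0959]
 [ 0.6316 -0.1882  0.096 ]
 [ 0.6281 -0.1888  0.0959]
 [ 0.6244 -0.1895  0.0956]
 [ 0.6211 -0.1901  0.096 ]
 [ 0.6168 -0.1909  0.0951]
 [ 0.6142 -0.1914  0.0966]
 [ 0.6102 -0.1921  0.0963]
 [ 0.6062 -0.1929  0.096 ]]
```

View pics/w13.png

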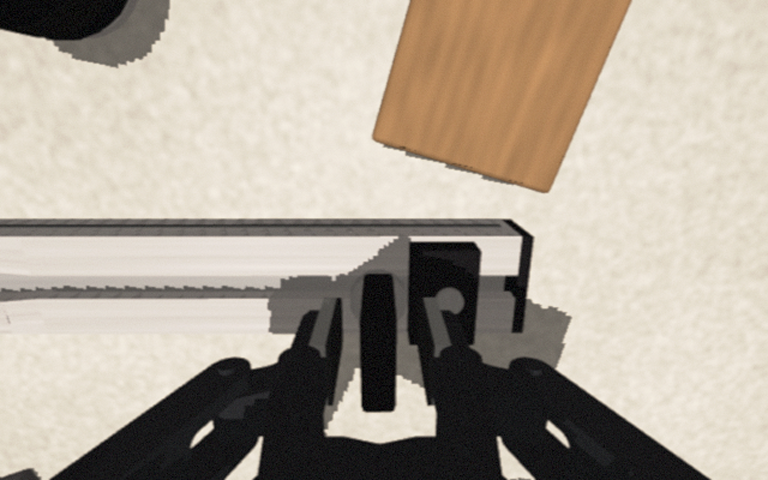

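Released; the wing stands across the slot, top at z≈0.096 (foot ≈0.018). Retreat straight up, then verify.

>>> arm_command(rows=[{"delta_rot": [0,0,0],"gripper": 0.03,"xyz": [0,0,-0.01]},{"delta_rot": [0,0,0],"gripper": 0.03,"xyz": [0,0,-0.03]},{"delta_rot": [0,0,0],"gripper": 0.03,"xyz": [0,0,-0.04]},{"delta_rot": [0,0,0],"gripper": 0.03,"xyz": [0,0,-0.04]},{"delta_rot": [0,0,0],"gripper": 0.03,"xyz": [0,0.03,0]},{"delta_rot": [0,0,0],"gripper": 0.03,"xyz": [0,0.03,0]},{"delta_rot": [0,0,0],"gripper": 0.03,"xyz": [0,0,0]},{"delta_rot": [0,0,0],"gripper": 0.03,"xyz": [0,0,0]}])

```text
time: 22.2
tool_pos: [0.5634, -0.2001, 0.1837]
tcp_rot: [-2.416, 2.008, -0.002]
wrist_force: [-0.0, 0.5, 0.1]
width: 0.348
```

```bash
python3 -c "
from h import *
rs()
r=read_camera('wrist'); crop(r,0,0,640,400,1.2,'pics/w14.png')
P=cloud(r);Z=P[...,2]
m=(Z>.085)&(Z<.11)&(np.hypot(P[...,0]-.6225,P[...,1]+.189)<.03)
print(m.sum(),P[m][:,2].mean(),cv2.minAreaRect(P[m][:,:2].astype(np.float32)))
e=np.array([np.cos(np.radians(100.6)),np.sin(np.radians(100.6))]);c=np.array([.608,-.1035]);D=P[...,:2]-c;Y=D@e;X=D@np.array([e[1],-e[0]])
q=(Z>.031)&(Z<.037)&(abs(X)<.035)&(Y>-.07)&(Y<.0); print('rail x extents',X[q].min(),X[q].max(),'rail z',Z[q].mean(),'stud X',X[m].min(),X[m].max(),'Y',Y[m].min(),Y[m].max())
s=read_camera('side'); crop(s,270,110,370,210,6,'pics/s14.png')
"
```

```text
t 22.2 tcp [ 0.5634 -0.2001  0.1837] xang -79.46 tilt z [ 0.002 -0.    -1.   ] F [-0.   0.5  0.1] T [-0.03 -0.   -0.03] w 0.348 q6 1.0
tool F [-0.51 -0.06 -0.12]
rail y,x -0.0867 -0.0616
924 0.09588099725435312 ((0.6222772598266602, -0.18952028453350067), (0.03493797779083252, 0.01181119866669178), 10.87939167022705)
rail x extents -0.02491530883370007 0.023902020183977028 rail z 0.034114281640682004 stud X -0.01924377790860169 0.0156551093264968 Y -0.09314869439032883 -0.08129440944615104
```

View pics/w14.png

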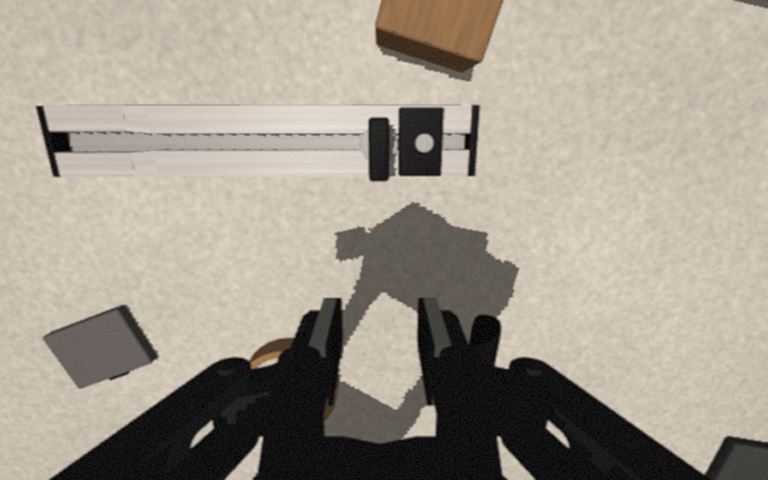

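View pics/s14.png

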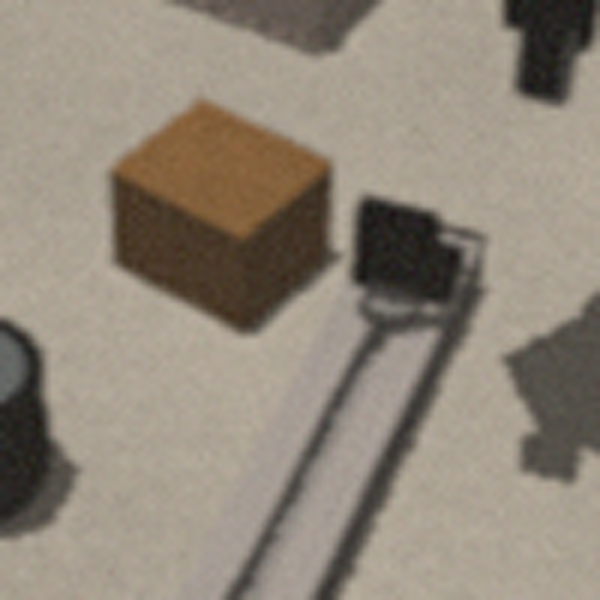

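```bash
python3 -c "
from h import *
print(bot.finish_job())"
```

```text
the job is handed in; nothing more can be done
None
```

The stud is locked in its notch at the stop block and released, and I handed the job in at about 22 s of the 58 s allowed. No verdict was reported.

I took the black-winged stud from the middle pocket, lowered it into the wide entry and slid it along the slot. I felt the stop at about rail y −87 mm with about 3 N. I then pressed it down with 6–7 N, turned it 90°, let it rise and opened the gripper. The wrist force readings I took stayed under about 8 N.

Last checks, with the arm clear of everything:
- **Height:** the wing top is at z 95.9 mm, so the foot is at about rail z 17.9 mm, which is the locked height.
- **Direction:** the wing lies across the slot to within 0.3°.
- **Position:** rail y is about −87 mm, at the stop. The stud reads about 1.3 mm off the slot's centre line (limit 3 mm).
- **Bystanders:** those in view after the release looked unmoved; I did not re-measure them, and the spigots were not in view.

Two things disagreed:
- The stop came about 1.5 mm further on than my camera estimate of rail y −85.5 mm.
- The tool pose drifted 1–2 mm sideways from where I commanded it while pressing, probably from arm give and friction. I corrected for this before releasing.

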